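# Set the tilting packing tray to its middle angle, lock it and load a carton

### The arm

A 6-joint arm with a two-finger parallel gripper is mounted at the origin on the work surface. World frame = base frame: x ahead of the robot, y to its left, z up, the work surface at z = 0. Lengths are in mm, angles in rad, forces in N, time in s.
With the tool pointing down it reaches from about 275 to 825 mm from the base axis. Payload 4.9 kg.
Tool frame: the origin (TCP) lies between the finger pads; the fingertips stand 19 mm ahead of it and the grasp point (between the pads) is the TCP; z points along the fingers, y is the direction in which the jaws open and shut (so a half turn about z gives the same grasp; the last joint's range is limited). The gripper opens to 85 mm and grips with 20 to 120 N. Pads are 22 mm wide; open, the fingers measure 114 mm over their backs; the gripper's body (76 mm by 85 mm) begins 54 mm behind the grasp point. The pads swing forward as they close: fully open they stand 13 mm farther back than shut.
Start: joints at [-1.338, 0.326, -0.193, 1.052, 0, 1.437], TCP at [197.259, -513.427, 250.281] pointing down, gripper open.
Joint ranges: [-2.65, 2.65], [-0.97, 1.79], [-1.3, 1.35], [-1.93, 2.1], [-1.47, 1.37], [-3.14, 3.14]. Speed limits (rad/s): [2.57, 2.57, 3.14, 3.14, 3.14, 3.14].

### API

Orientations are given as a unit quaternion [x, y, z, w].
In Python, from station import env gives the robot as it stands.
- The arm moves only by the shell command python3 -m handwheel 'ROWS'. ROWS is text: rows parted by semicolons, each of 7 numbers parted by spaces: the turn, a rotation vector about the world's x, y, z in units of 5 degrees (1.0 is 5 degrees), then the shift along the world's x, y, z in mm, then the opening, from 0 (shut) to 1 (fully open). In form: wx wy wz tx ty tz hand; .... A call has 1 to 5 rows; each row shifts and turns the pose as measured when the row begins; what a row does not reach is not made up. A row lasts 1/12 s, in which the tool goes at most 41.7 mm and 7.16 degrees, less where a joint would pass 70% of its speed; a pose out of reach is approached as far as the arm can. A call is refused whole if a number of a shift passes 41.7 or a number of a turn 1, either way. A call with a gripper value outside its range is refused whole. The fingers move at their own pace and stop on an object; the grip force is fixed at half the most. Time passes only in rows, so rows that do not move let the fingers close. It gives the time, the measured TCP pose, the force and the opening at its end, in the units of the state.
- env.get_state(): the state, without advancing time (a new reading comes with each control period).
- env.get_image(name): name is "scene" or "top" or "wrist"; returns a dict with "image" (420x560x3 uint8, blue, green, red), "fov_y" (degrees; the focal length in pixels is half the picture's height over the tangent of half this angle, whatever the lens; pixels are square), "cx", "cy" (the principal point, pixels), "R" (3x3) and "t" (3): a world point X has camera coordinates R X + t. Camera axes: x right, y down, z forward; pixel columns grow to the right and rows downward; lengths in mm; the calibration is good to about 2 mm. The wrist camera is an equidistant fisheye: a pixel r from the principal point sees the ray r / f radians off the axis. A picture is of the moment at which its call begins. There is no depth.
- env.hand_in(): hands the job in, once; it reports no verdict.
The state is a dict: "time": time; "qpos": joint angles; "joint_velocities": joint speeds; "effort": joint torques, N m; "eef_pos": TCP position; "tcp_rot": TCP orientation; "force": force on the tool from outside, world axes, zero at the start; "moment": the same for the moment, N m; "finger_gap": finger opening in mm.
Only numpy, scipy, OpenCV 4.12 (cv2) and the standard library are available. Lean on these libraries where they do the work, as an engineer would, in place of code of your own. Each camera call takes 0.05 s, during which the arm holds its last target.

### The job

Swing the tilting packing tray down by its handle bar until its middle notch lines up with the slot of the stand, then lock it there by laying the square locking pin from its rest fully down into the slot, across both cheeks of the stand and the notched disc. Then set the tall brown carton on its base on the locked tray, its long side against the tray's low front lip and about midway along it, set down gently rather than dropped, and leave everything else on the bench where it stands.

Things in the scene. Friction and masses are not known exactly. Their poses are not given: they have to be found in the camera images.
- stand: Fixed grey stand on the bench, base plate 180 x 270 x 12 mm. Origin on the bench below the tray's middle; z up, y along the trunnion axis (110 mm above the origin), x away from the robot at yaw 0. At +y two cheeks 8 mm thick (centres y = 104 and 130 mm) with a slot open at the top, 210 mm high; the tray's notched disc runs between them (y = 117 mm). Post at y = -107 mm, 136 mm high.
- slot (a point): Middle of the slot's flat floor, half-way between the cheeks (x 0, y 117, z 190 mm in the stand's frame), axes as the stand's. The slot runs along y, 17 mm wide at its floor, flaring to 24 mm at its mouth 20 mm higher; prongs beside it reach out 30 mm in x and 20 mm above this point. The disc's notches have the same section. When the pin is seated, its underside's centre is here.
- tray (a joint): Tilt of the tray, rad: 0 level, growing as the far edge (with the handle) rises and the near edge dips to the robot; range -0.1 to 1.0, starts at 0.65 to 0.95. The disc's three notches are at the slot at 0, 0.35 (the middle one, wanted here) and 0.70. It stays where left (friction 0.25 N m, 2.4 N at the handle). The pin still enters with the tray 0.04 rad off, then centres it (play 0.03 rad).
- tray_handle (a point): Middle of the tray's handle: a round steel bar 14 mm thick, 120 mm long, parallel to the trunnion axis, raised on two risers 110 mm apart over the tray's far edge, its underside 41 mm clear of the tray's top face. From the trunnion axis it lies 85 mm along the tray's x and 60 mm along its z. Tray axes: x up the slope to the far edge, y along the trunnion, z normal to the tray.
- tray_seat (a point): Point on the tray's top face where the middle of the carton's underside belongs: midway along the front lip and 28 mm from it. Tray axes (x up the slope, y along lip and trunnion, z normal). It lies at x -49, y 0, z 12 mm from the trunnion axis. The tray is 160 mm (x) by 170 mm (y); the lip on its near edge stands 12 mm above the top face.
- pin_center (a point): Centre (half-way up) of the loose locking pin, an upside-down T 92 mm high, 0.16 kg: a square steel bar 14 x 14 mm, 80 mm long (y), with an upright black grip plate 12 mm thick (x), 44 mm wide (y), 78 mm high on its middle. The point is 46 mm above the underside. It starts upright in its rest, underside 30 mm above the bench. Either end may go to either side.
- rest: Grey fixed block 80 x 50 x 43 mm with a groove along its y axis, 18 mm wide and 13 mm deep, in which the pin's bar lies at the start. Origin at its underside on the bench.
- carton_center (a point): Centre of the loose tall brown carton, 56 mm (x) by 110 mm (y) by 75 mm high (z), 0.2 to 0.4 kg, standing on the bench. The point lies 37.5 mm above its underside. Either of its long sides may face the lip.
- tape_roll: Bystander: roll of packing tape, 90 mm across, 48 mm high. Origin at its underside.
- spray: Bystander: grey bottle, 56 mm across, 150 mm high. Origin at its underside.
- flat_box: Bystander: white flat box 120 x 90 x 32 mm. Origin at its underside.
- tub: Bystander: white jar 72 mm across, 80 mm high. Origin at its underside.
- slim_box: Bystander: low brown box 60 x 160 x 30 mm. Origin at its underside.
- screwdriver: Bystander: screwdriver with a black handle, lying on the bench between robot and stand.
- stack_a: Bystander: low brown box 110 x 150 x 50 mm. Origin at its underside.
Mind the look-alikes: they are no part of the job. There is more than one size of the part that bears pin_center; the job needs the larger. Leave any yellow look-alike of the part that bears carton_center alone.

How it is judged:
By the outcome, as a careful person would: the job done as asked, in the order asked, and still so for the second after the job is handed in, with the robot touching nothing.
It also fails if it takes over 72 s, if anything falls off the work surface, if the arm or the gripper's body presses on something with over 40 N, if the wrist force passes 120 N, or if a joint passes its speed limit or range.

## Working session

There is one attempt and no reset: what is moved stays moved. The work goes in short steps, Python scripts to look and compute and a shell command to move; the robot and the scene stay as the last step left them, time stands still between calls to the robot, and variables do not carry over. Pictures are saved under pics/ and viewed, and the job is handed in when it is done.

```bash
ls; mkdir -p pics
cat > h.py <<'E'
import numpy as np, cv2
from station import env
def grab(n,fn):
    d=env.get_image(n); cv2.imwrite('pics/'+fn+'.png',d['image']); 
    np.savez('pics/'+fn+'.npz',**{k:np.array(d[k]) for k in d}); return d
def load(fn): 
    z=np.load('pics/'+fn+'.npz'); return {k:z[k] for k in z}
def foc(d): return d['image'].shape[0]/2/np.tan(np.radians(float(d['fov_y']))/2)
def proj(d,X,fish=False):
    X=np.atleast_2d(X).astype(float); c=X@d['R'].T+d['t']; f=foc(d)
    if fish:
        r=np.hypot(c[:,0],c[:,1]); th=np.arctan2(r,c[:,2]); s=f*th/np.maximum(r,1e-9)
    else: s=f/c[:,2]
    return np.c_[d['cx']+c[:,0]*s, d['cy']+c[:,1]*s]
def onplane(d,u,v,z,fish=False):
    f=foc(d); a=(u-d['cx'])/f; b=(v-d['cy'])/f
    if fish:
        th=np.hypot(a,b); ray=np.array([a/th*np.sin(th),b/th*np.sin(th),np.cos(th)]) if th>0 else np.array([0,0,1.])
    else: ray=np.array([a,b,1.])
    C=-d['R'].T@d['t']; w=d['R'].T@ray
    return C+w*(z-C[2])/w[2]
def st():
    s=env.get_state(); print(s['time'],np.round(s['eef_pos'],1),np.round(s['tcp_rot'],4),np.round(s['force'],1),np.round(s['finger_gap'],1),np.round(s['qpos'],3))
E
python3 - <<'E'
from h import *
for n in ['scene','top','wrist']:
    d=grab(n,n+'0'); print(n,d['fov_y'],d['cx'],d['cy'],np.round(-d['R'].T@d['t'],1))
st()
E
```

```text
pics
scene 49.168743308623164 278.0947319079197 210.7615607216959 [ 1064.2 -1136.1  1029.1]
top 48.32071889988875 280.1084830693143 213.58002004177544 [ 245.5    9.3 1597.1]
wrist 65.70646984690485 277.0316590736452 211.26226891925123 [ 275.5 -483.7  372.9]
0.15 [ 197.1 -513.   249.7] [ 9.832e-01  1.824e-01 -0.000e+00 -7.000e-04] [ 1.1 -0.1 -0.2] 85.4 [-1.338  0.327 -0.193  1.052  0.     1.437]
```

View pics/scene0.png

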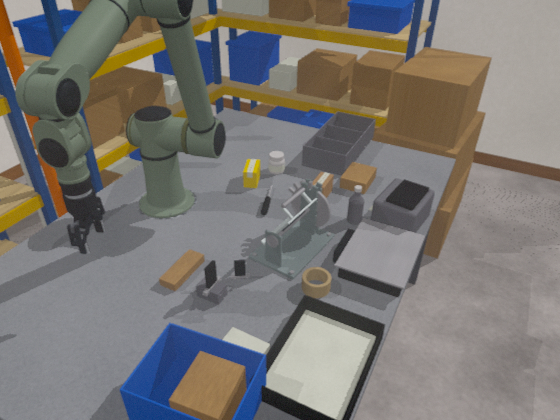

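View pics/top0.png

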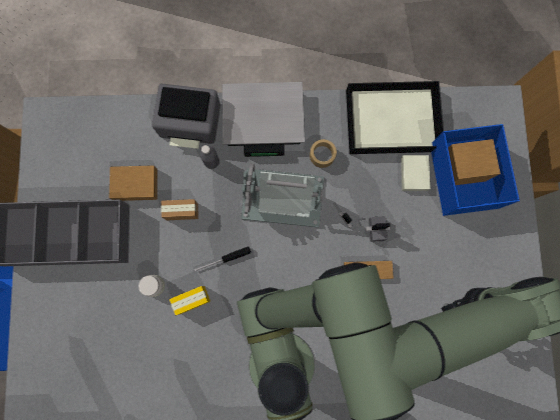

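View pics/wrist0.png

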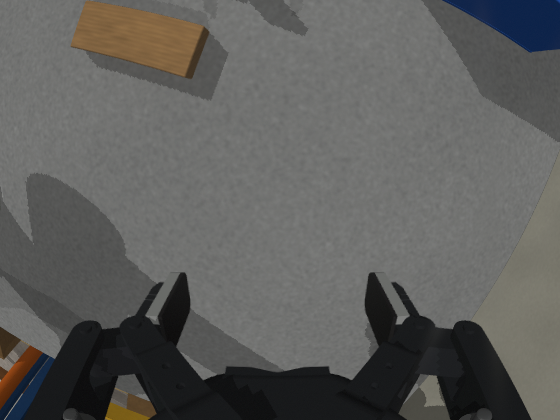

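Run:
```python
from h import *
d=load('top0')['image']; e=load('scene0')['image']
cv2.imwrite('pics/c1.png',cv2.resize(d[140:270,230:420],None,fx=4,fy=4,interpolation=cv2.INTER_CUBIC))
cv2.imwrite('pics/c2.png',cv2.resize(e[160:310,150:380],None,fx=3.4,fy=3.4,interpolation=cv2.INTER_CUBIC))
cv2.imwrite('pics/c3.png',cv2.resize(d[150:320,90:260],None,fx=3.5,fy=3.5,interpolation=cv2.INTER_CUBIC))
```

```text
(no output)
```

View pics/c1.png

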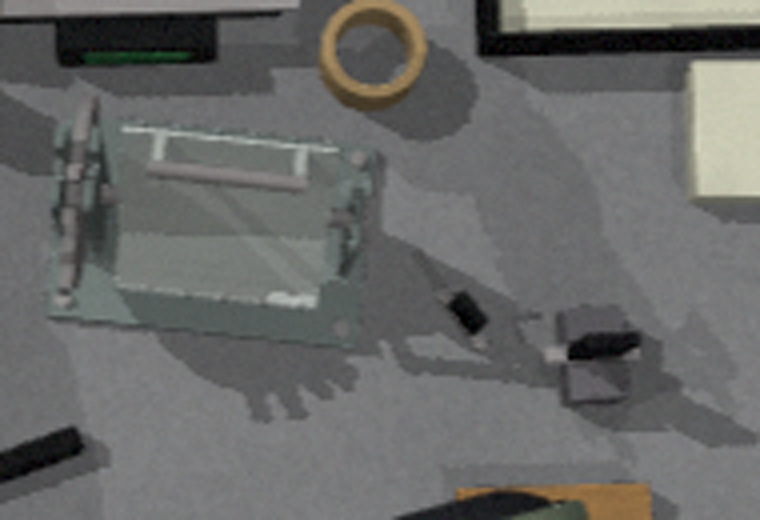

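View pics/c2.png

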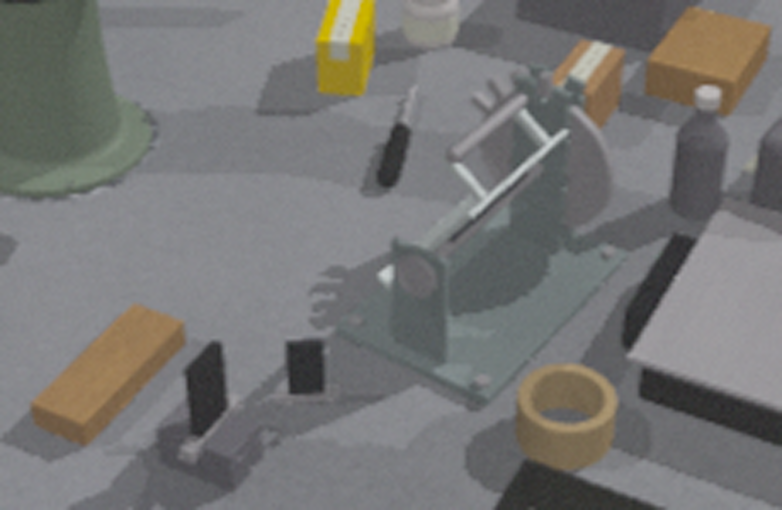

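View pics/c3.png

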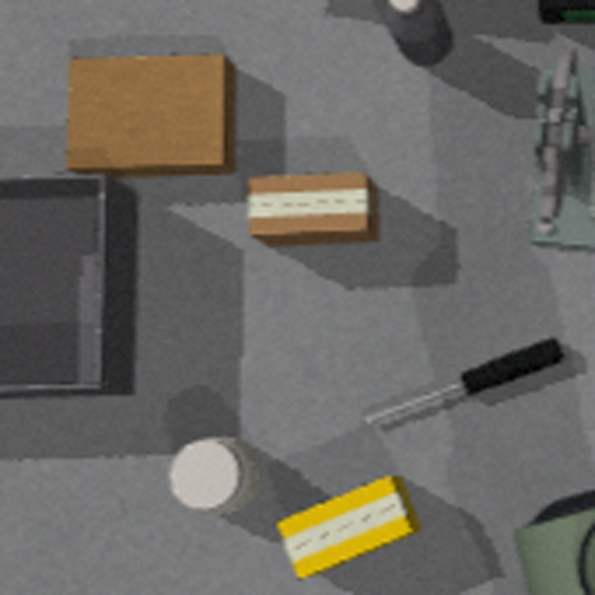

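```bash
cat > fit.py <<'E'
from h import *
from scipy.optimize import least_squares
T=load('top0');S=load('scene0')
def R2(p,X):
    X=np.atleast_2d(X).astype(float); c,s=np.cos(p[2]),np.sin(p[2])
    return np.c_[p[0]+c*X[:,0]-s*X[:,1],p[1]+s*X[:,0]+c*X[:,1],X[:,2]]
def trayp(a,X):
    X=np.atleast_2d(X).astype(float); c,s=np.cos(a),np.sin(a)
    return np.c_[c*X[:,0]-s*X[:,2],X[:,1],110+s*X[:,0]+c*X[:,2]]
E
python3 - <<'E'
from fit import *
c1=lambda u,v:(u/4+230,v/4+140)
c2=lambda u,v:(u/3.4+150,v/3.4+160)
plT=[((-90,-135,12),c1(355,347)),((-90,135,12),c1(48,318)),((90,-135,12),c1(383,150))]
plS=[((90,-135,12),c2(490,400)),((90,135,12),c2(630,250)),((-90,-135,12),c2(335,330))]
hT=[((85,-60,60),c1(305,184)),((85,60,60),c1(150,170))]
hS=[((85,-60,60),c2(455,155)),((85,60,60),c2(522,100))]
def res(p):
    r=[]
    for d,pl,h in((T,plT,hT),(S,plS,hS)):
        r.append(proj(d,R2(p,[a for a,_ in pl]))-[b for _,b in pl])
        r.append(proj(d,R2(p,trayp(p[3],[a for a,_ in h])))-[b for _,b in h])
    return np.concatenate(r).ravel()
s=least_squares(res,[400,0,0,.8]); p=s.x; print(p,np.round(s.fun,1))
np.save('stand.npy',p)
print('handle',R2(p,trayp(p[3],[85,0,60])),'handle@.35',R2(p,trayp(.35,[85,0,60])),'slot',R2(p,[0,117,190]),'seat',R2(p,trayp(.35,[-49,0,12])))
c3=lambda u,v:(u/3.5+90,v/3.5+150)
for u,v in((249,178),(367,173),(369,232),(249,236)): print('carton',onplane(T,*c3(u,v),75))
print('bar ends',onplane(T,*c1(553,353),44),onplane(T,*c1(634,355),44))
print('bar S',onplane(S,*c2(187,455),44))
print('grip top',onplane(T,*c1(572,353),122),onplane(T,*c1(638,338),122), onplane(S,*c2(213,345),122), onplane(S,*c2(188,373),122))
E
```

```text
[ 5.61671596e+02 -2.40243359e+01 -1.28351764e-01  9.53473683e-01] [ 1.8 -0.9 -0.  -1.5 -0.8 -2.7 -1.7 -1.  -2.4 -1.5 -2.2  0.5 -2.2  1.
 -1.9 -0.5 -1.3 -0.3 -0.6 -1.2]
handle [[561.94604212 -24.05975634 214.04289223]] handle@.35 [[620.45684241 -31.61123449 195.5086764 ]] slot [[576.64755347  92.01324715 190.        ]] seat [[511.94003318 -17.60591735 104.47047999]]
carton [544.50713425 382.69296384  75.        ]
carton [546.26958495 271.55330474  75.        ]
carton [489.80405201 269.6634853   75.        ]
carton [489.11054392 382.04417055  75.        ]
bar ends [ 438.2562701  -302.75377987   44.        ] [ 434.6820833  -370.53909636   44.        ]
bar S [ 448.97368055 -377.25890068   44.        ]
grip top [ 428.1539195  -302.20624133  122.        ] [ 438.71402124 -355.55109447  122.        ] [ 443.58926762 -318.54037674  122.        ] [ 444.46903361 -357.83661013  122.        ]
```

```bash
cat >> fit.py <<'E'
def boxpts(x0,x1,y0,y1,z0,z1): 
    P=np.array([(x,y,z) for x in(x0,x1) for y in(y0,y1) for z in(z0,z1)],float)
    E=[(0,1),(2,3),(4,5),(6,7),(0,2),(1,3),(4,6),(5,7),(0,4),(1,5),(2,6),(3,7)]
    return P,E
def overlay(d,p,roi,k,fn,fish=False):
    x0,y0,x1,y1=roi
    im=cv2.resize(d['image'][y0:y1,x0:x1],None,fx=k,fy=k,interpolation=cv2.INTER_CUBIC)
    def seg(A,B,col):
        L=np.linspace(A,B,12); q=proj(d,L,fish); q=((q+.5-[x0,y0])*k-.5)
        cv2.polylines(im,[np.round(q*8).astype(np.int32).reshape(-1,1,2)],False,col,1,cv2.LINE_AA,3)
    def bx(b,col,f):
        P,E=boxpts(*b); Q=R2(p,f(P))
        for i,j in E: seg(Q[i],Q[j],col)
    idf=lambda X:X; tf=lambda X:trayp(p[3],X)
    bx((-90,90,-135,135,12,12.01),(0,0,255),idf)
    for y in(104,130): bx((-30,30,y-4,y+4,190,210),(0,255,0),idf)
    bx((-80,80,-85,85,12,12.01),(255,0,0),tf)
    bx((78,92,-60,60,53,67),(0,255,255),tf)
    cv2.imwrite('pics/'+fn+'.png',im)
E
python3 - <<'E'
from fit import *
p=np.load('stand.npy')
overlay(T,p,(230,140,360,250),5,'o1'); overlay(S,p,(230,160,360,300),4,'o2')
E
```

```text
(no output)
```

View pics/o1.png

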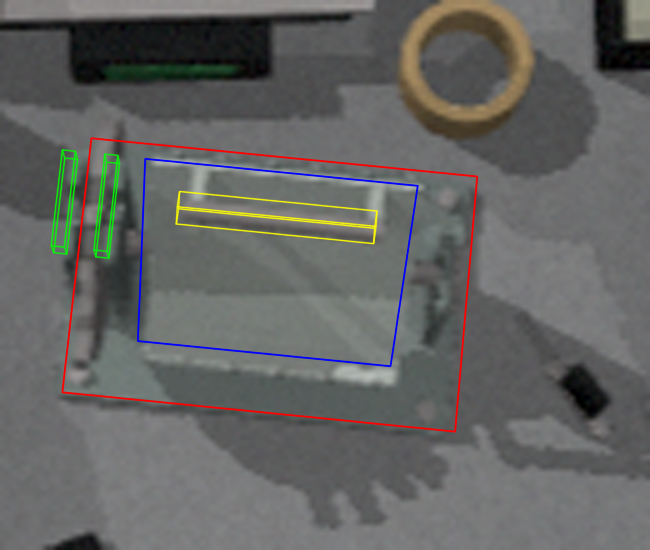

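View pics/o2.png

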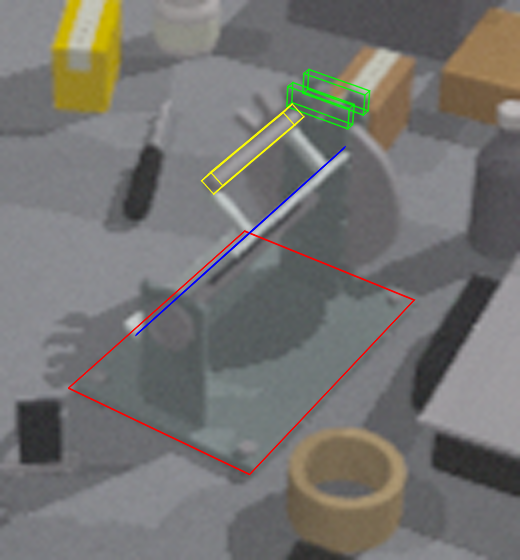

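```bash
cat > f2.py <<'E'
from fit import *
c1=lambda u,v:(u/4+230-.4,v/4+140-.4)
c2=lambda u,v:(u/3.4+150-.4,v/3.4+160-.4)
o1=lambda u,v:(u/5+230-.4,v/5+140-.4)
o2=lambda u,v:(u/4+230-.4,v/4+160-.4)
plT=[((-90,-135,12),o1(455,433)),((-90,135,12),o1(63,396)),((90,-135,12),o1(478,182))]
plS=[((90,-135,12),o2(249,475)),((90,135,12),o2(414,300)),((-90,-135,12),o2(70,388))]
hT=[((85,-60,60),o1(382,230)),((85,60,60),o1(187,213)),((80,-85,12),o1(422,184)),((80,85,12),o1(150,162))]
hS=[((85,-60,60),o2(212,186)),((85,60,60),o2(293,118)),((80,-85,12),o2(244,253)),((80,85,12),o2(346,157))]
def res(p):
    r=[]
    for d,pl,h in((T,plT,hT),(S,plS,hS)):
        r.append(proj(d,R2(p,[np.add(a,(p[5],p[4],0)) for a,_ in pl]))-[b for _,b in pl])
        r.append(proj(d,R2(p,trayp(p[3],[a for a,_ in h])))-[b for _,b in h])
    return np.concatenate(r).ravel()
s=least_squares(res,[560,-24,-.1,.8,10,0]); p=s.x; print(p,np.round(s.fun,1))
np.save('stand.npy',p)
print('handle',R2(p,trayp(p[3],[85,0,60])),'handle@.35',R2(p,trayp(.35,[85,0,60])),'slot',R2(p,[0,117,190]),'seat',R2(p,trayp(.35,[-49,0,12])))
overlay(T,p,(230,140,360,250),5,'o3'); overlay(S,p,(230,160,360,300),4,'o4')
E
python3 f2.py
```

```text
[ 5.62434389e+02 -2.78749950e+01 -1.20993310e-01  9.46596460e-01
  3.46712952e+00 -2.65687714e+00] [ 0.2 -0.2 -0.  -0.1 -0.4 -1.1 -0.1 -1.3 -0.6 -1.5  0.2 -0.4  0.1 -1.
 -0.  -0.3 -0.6 -0.4 -0.7  0.  -0.1  0.  -0.2 -0.3 -2.9 -0.5 -0.6 -1.9]
handle [[563.41937132 -27.99475628 214.03852876]] handle@.35 [[621.27387118 -35.02912351 195.5086764 ]] slot [[576.55609146  88.26964548 190.        ]] seat [[512.65694331 -21.82269428 104.47047999]]
```

View pics/o3.png

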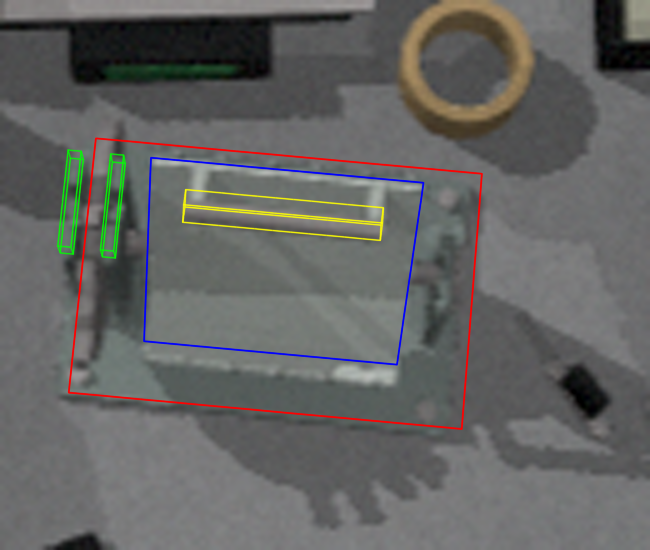

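View pics/o4.png

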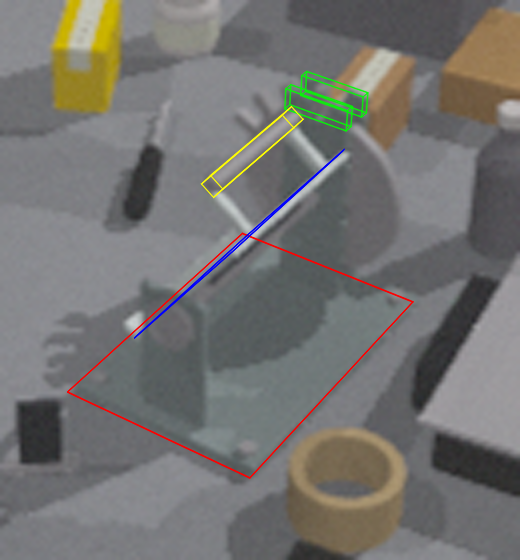

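The pin wanted is the one lying in the grooved block (top px (378,228), about 92 mm tall). The one free on the bench at (346,218) is smaller. The carton is the brown taped one at (179,209), not the yellow one at (188,300). Next I'll move to a closer view of the pin.

```bash
python3 -m handwheel '0 0 1 19 8 8 1;0 0 1 19 8 8 1;0 0 1 19 8 8 1;0 0 1 19 8 8 1;0 0 1 19 8 8 1'; python3 -m handwheel '0 0 1 19 8 4 1;0 0 1 19 8 4 1;0 0 1 19 8 4 1;0 0 1 19 8 4 1;0 0 1 19 8 4 1'
```

```text
time: 0.57
eef_pos: [290.7, -471.0, 287.0]
tcp_rot: [0.918, 0.396, -0.002, -0.004]
force: [0.0, 0.2, 0.0]
finger_gap: 85.1
time: 0.98
eef_pos: [389.9, -428.1, 307.7]
tcp_rot: [0.804, 0.594, -0.003, -0.005]
force: [-0.1, -0.1, -0.9]
finger_gap: 85.3
```

```bash
python3 -m handwheel '0 0 1 19 8 0 1;0 0 1 19 8 0 1;0 0 0.4 10 0 0 1;0 0 0 0 0 0 1'; python3 -c "
from h import *
d=grab('wrist','w1'); d=grab('top','t1'); st()"
```

```text
time: 1.32
eef_pos: [443.2, -409.2, 307.5]
tcp_rot: [0.732, 0.681, -0.003, -0.005]
force: [0.3, -0.5, -0.5]
finger_gap: 85.3
1.4167 [ 441.4 -409.6  307.4] [ 0.7333  0.6799 -0.0029 -0.005 ] [-0.5 -0.3 -0.3] 85.5 [-0.868  0.406  0.07   1.245 -0.006  0.779]
```

View pics/w1.png

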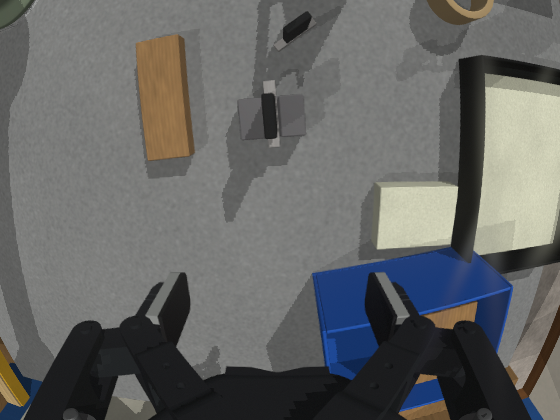

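```bash
python3 -c "
from h import *
d=load('w1'); cv2.imwrite('pics/w1c.png',cv2.resize(d['image'][0:160,200:360],None,fx=5,fy=5,interpolation=cv2.INTER_CUBIC)[:800,:800][:600*2])
im=cv2.imread('pics/w1c.png'); cv2.imwrite('pics/w1c.png',im[200:,:])"
```

```text
(no output)
```

View pics/w1c.png

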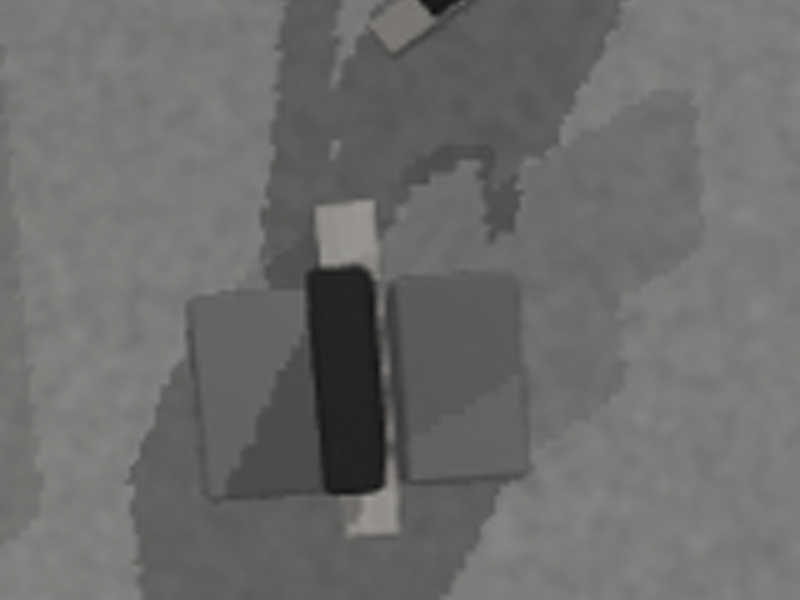

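```bash
python3 -c "
from h import *
d=load('w1')
g=lambda x,y,z: np.round(onplane(d,x/5+199.6,(y+200)/5-.4,z,True),1)
print('rest',g(190,298,43),g(517,272,43),g(527,472,43),g(210,498,43))
print('bar',g(316,207,44),g(375,200,44),g(398,535,44),g(347,537,44))
print('grip',g(308,270,122),g(372,268,122),g(385,490,122),g(325,493,122))
print(-d['R'].T@d['t'], d['R'][2])
"
```

```text
rest [ 401.7 -315.8   43. ] [ 478.7 -315.4   43. ] [ 478.1 -363.3   43. ] [ 402.3 -364.2   43. ]
bar [ 433.  -296.8   44. ] [ 446.8 -296.2   44. ] [ 446.5 -376.5   44. ] [ 434.3 -376.1   44. ]
grip [ 434.2 -314.8  122. ] [ 446.2 -315.3  122. ] [ 445.5 -357.7  122. ] [ 434.2 -357.4  122. ]
[ 451.14612753 -327.05090429  430.97042682] [-0.03199478 -0.31913107 -0.94717036]
```

```bash
python3 -m handwheel '0 0 -0.5 12 38 3 1;0 0 0 12 38 3 1;0 0 0 12 38 3 1;0 0 0 12 38 3 1;0 0 0 12 38 3 1'; python3 -m handwheel '0 0 0 12 38 3 1;0 0 0 12 38 3 1;0 0 0 12 38 3 1;0 0 0 12 38 3 1;0 0 0 10 20 0 1'; python3 -c "
from h import *
d=grab('wrist','w2');  st()"
```

```text
time: 1.83
eef_pos: [494.3, -225.3, 319.8]
tcp_rot: [0.759, 0.651, -0.006, -0.006]
force: [0.8, 0.6, -0.2]
finger_gap: 85.7
time: 2.25
eef_pos: [549.0, -48.7, 333.6]
tcp_rot: [0.764, 0.645, -0.006, -0.006]
force: [-0.0, -0.9, 0.9]
finger_gap: 85.4
2.3 [550.3 -46.6 333.2] [ 0.7633  0.646  -0.0052 -0.0064] [ 0.9  2.  -0.2] 85.3 [-0.218  0.304 -0.012  1.271 -0.     1.519]
```

View pics/w2.png

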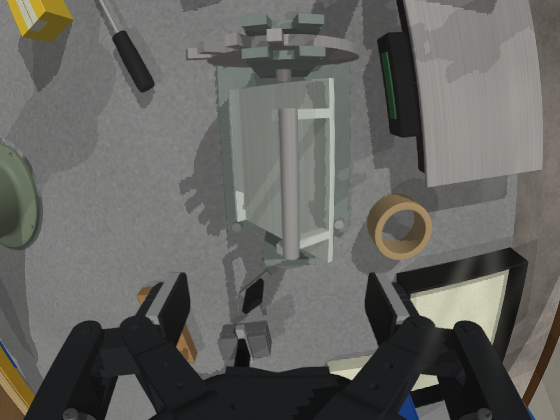

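Run:
```python
from fit import *
d=load('w2'); p=np.load('stand.npy')
overlay(d,p,(180,0,380,120),4,'o5',True); overlay(d,p,(180,60,370,280),3,'o6',True)
cv2.imwrite('pics/w2c.png',cv2.resize(d['image'][0:100,180:370],None,fx=4.2,fy=4.2,interpolation=cv2.INTER_CUBIC))
```

```text
(no output)
```

View pics/o5.png

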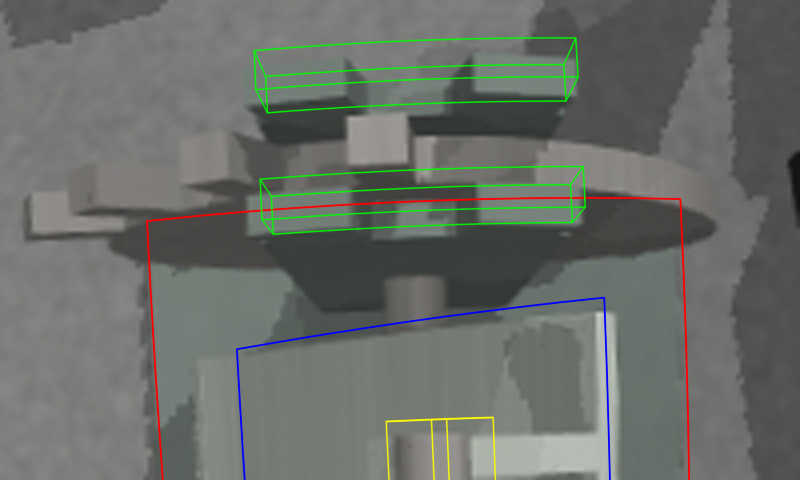

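View pics/o6.png

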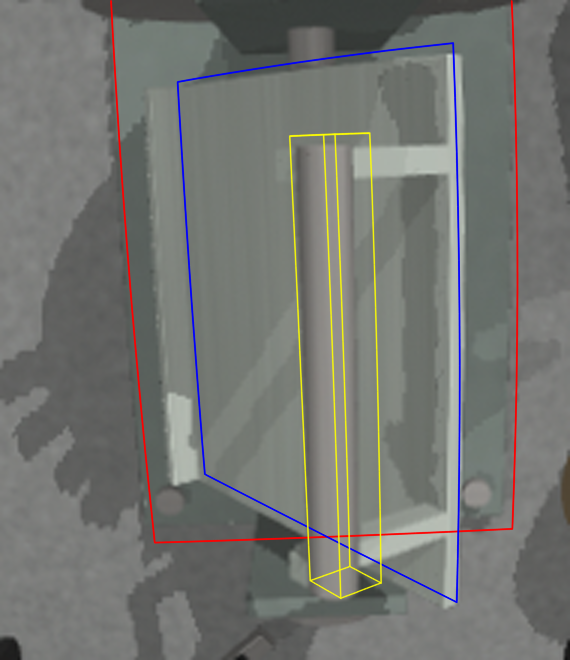

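View pics/w2c.png

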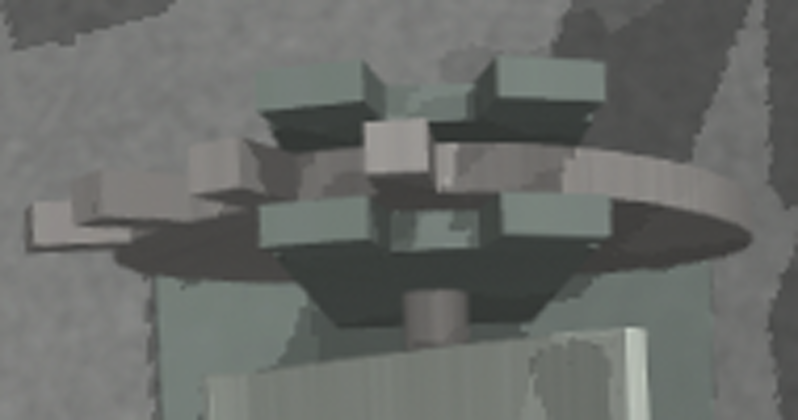

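Run:
```python
from fit import *
d=load('w2')
a=lambda x,y:(x/4.2+180-.4,y/4.2-.4)
b=lambda x,y:(x/3+180-.33,y/3+60-.33)
A=[((-30,108,210),a(262,207)),((-30,100,210),a(260,247)),((30,108,210),a(610,193)),((30,100,210),a(612,237)),
((-12,108,210),a(368,196)),((-12,100,210),a(372,243)),((12,108,210),a(500,193)),((12,100,210),a(503,237)),
((-30,134,210),a(258,70)),((-30,126,210),a(262,112)),((30,134,210),a(605,60)),((30,126,210),a(604,102)),((-12,134,210),a(363,62)),((12,134,210),a(497,57))]
H=[((85,60,60),b(325,148)),((85,-60,60),b(333,590)),((80,85,12),b(447,57)),((80,-85,12),b(446,605))]
def res(p):
    return np.concatenate([proj(d,R2(p,[x for x,_ in A]),True)-[y for _,y in A], proj(d,R2(p,trayp(p[3],[x for x,_ in H])),True)-[y for _,y in H]]).ravel()
s=least_squares(res,[560,-24,-.1,.8]); p=s.x; print(p,np.round(s.fun.reshape(-1,2),1).tolist())
np.save('stand2.npy',p)
print('handle',R2(p,trayp(p[3],[85,0,60])),'handle@.35',R2(p,trayp(.35,[85,0,60])),'slot',R2(p,[0,117,190]),'seat',R2(p,trayp(.35,[-49,0,12])))
overlay(d,p,(180,0,380,120),4,'o7',True); overlay(T,p,(230,140,360,250),5,'o8')
overlay(S,p,(230,160,360,300),4,'o9')
```

```text
[ 5.59349674e+02 -3.08209610e+01 -1.33152018e-01  9.41153870e-01] [[0.9, -0.7], [1.7, -0.0], [-1.2, 0.3], [-1.3, 0.0], [-0.2, 0.5], [-0.8, -0.4], [0.9, 0.3], [0.5, 0.1], [0.7, -0.4], [0.1, -0.6], [-1.4, -0.4], [-0.7, -0.6], [-0.2, -0.0], [0.3, 0.2], [-0.4, -0.2], [0.7, 0.8], [0.5, -0.4], [-0.1, 2.4]]
handle [[560.89433726 -31.02786025 214.03158755]] handle@.35 [[618.0978244  -38.68995519 195.5086764 ]] slot [[574.88246683  85.14339706 190.        ]] seat [[509.64949424 -24.16389316 104.47047999]]
```

View pics/o7.png

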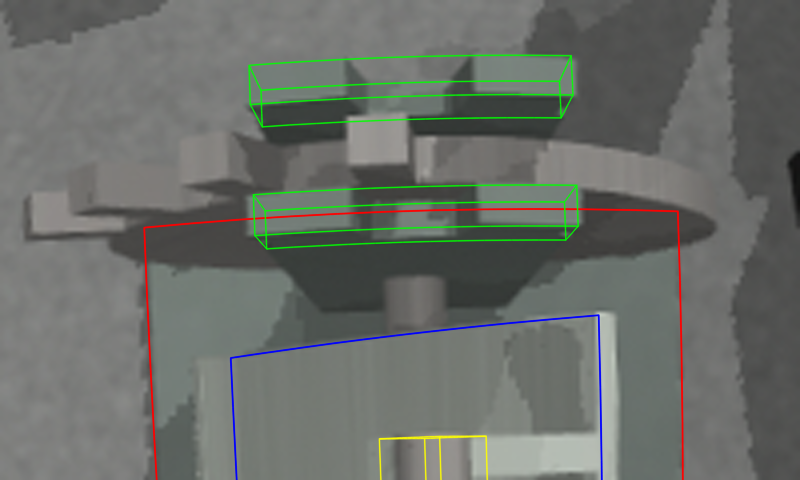

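View pics/o8.png

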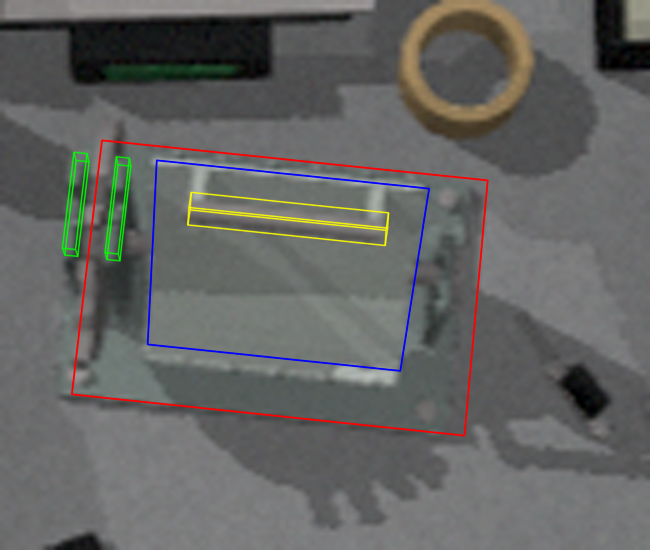

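```bash
python3 -m handwheel '0 0 0.4 5 8 -30 0.5;0 0 0 5 7 -30 0.5;0 0 0 0 0 -20 0.5;0 0 0 0 0 0 0.5'; python3 -c "
from h import *
d=grab('wrist','w3');  st()"
```

```text
time: 2.63
eef_pos: [560.4, -33.2, 252.9]
tcp_rot: [0.753, 0.658, -0.005, -0.003]
force: [-0.8, -0.1, -0.8]
finger_gap: 42.9
2.6833 [561.  -33.5 254.6] [ 0.7533  0.6577 -0.004  -0.0028] [-0.   0.5 -0.7] 42.7 [-0.189  0.353 -0.143  1.084 -0.003  1.517]
```

View pics/w3.png

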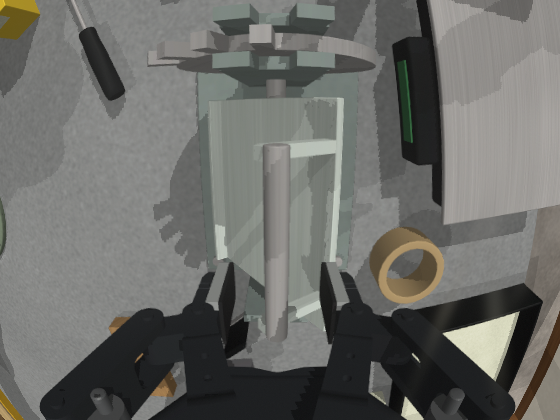

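```bash
python3 -m handwheel '0 0 0 0 0 -25 0.5;0 0 0 0 0 -15 0.5;0 0 0 0 0 0 0.5'; python3 -m handwheel '0 0 0 0 0 0 0.1;0 0 0 0 0 0 0;0 0 0 0 0 0 0;0 0 0 0 0 0 0;0 0 0 0 0 0 0'; python3 -c "
from h import *
st()"
```

```text
time: 2.93
eef_pos: [562.2, -37.6, 218.3]
tcp_rot: [0.756, 0.655, -0.003, -0.0]
force: [-0.2, 0.2, -0.1]
finger_gap: 42.7
time: 3.35
eef_pos: [562.0, -39.6, 221.7]
tcp_rot: [0.757, 0.653, -0.002, -0.0]
force: [1.0, 0.9, -7.1]
finger_gap: 11.5
3.35 [562.  -39.6 221.7] [ 7.570e-01  6.535e-01 -1.900e-03 -5.000e-04] [ 1.   0.9 -7.1] 11.5 [-0.2    0.373 -0.199  1.001 -0.002  1.517]
```

```bash
python3 -m handwheel '0 0 0 0 0 0 0';python3 -c "
from h import *
d=grab('wrist','w4');  st()
cv2.imwrite('pics/w4c.png',cv2.resize(d['image'][220:420,180:380],None,fx=3,fy=3))"
```

```text
time: 3.43
eef_pos: [562.0, -39.6, 221.7]
tcp_rot: [0.757, 0.654, -0.002, -0.001]
force: [0.5, 0.8, -7.3]
finger_gap: 11.7
3.4833 [562.  -39.6 221.7] [ 7.569e-01  6.535e-01 -2.000e-03 -5.000e-04] [ 0.2  0.9 -8.1] 11.9 [-0.2    0.373 -0.199  1.001 -0.003  1.517]
```

View pics/w4.png

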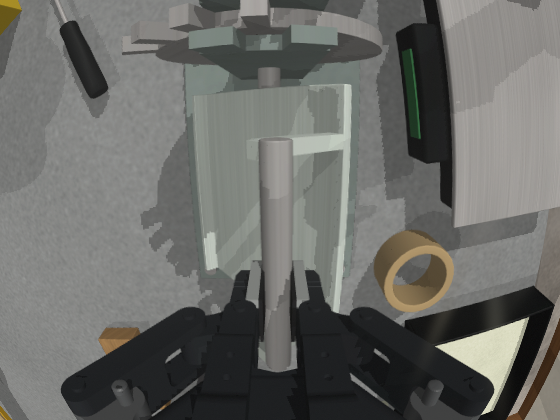

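View pics/w4c.png

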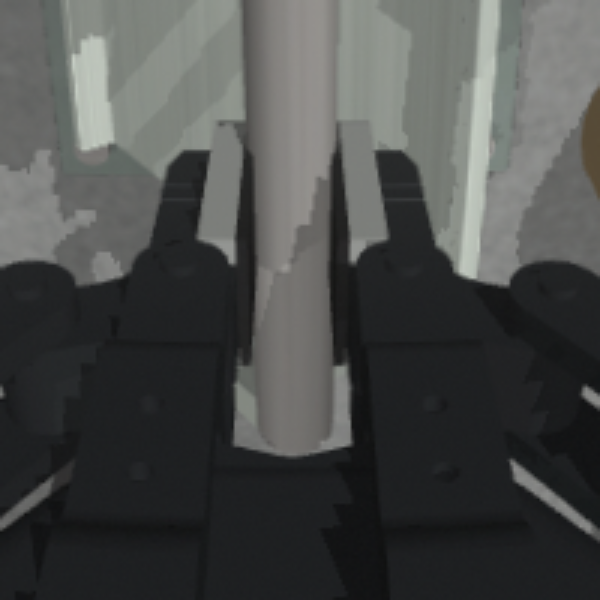

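```bash
python3 -m handwheel '0 0 0 15 -2 -1 0;0 0 0 15 -2 -3 0;0 0 0 12 -2 -5 0;0 0 0 8 -1 -4 0;0 0 0 0 0 0 0';python3 -c "
from h import *
st()"
```

```text
time: 3.9
eef_pos: [604.4, -45.3, 212.6]
tcp_rot: [0.756, 0.654, -0.008, -0.006]
force: [-1.6, -0.2, -4.6]
finger_gap: 11.6
3.9 [604.4 -45.3 212.6] [ 0.7564  0.654  -0.0082 -0.0056] [-1.6 -0.2 -4.6] 11.6 [-0.194  0.47  -0.074  1.047 -0.006  1.522]
```

```bash
python3 -m handwheel '0 0 0 10 -1 -5 0;0 0 0 6 -1 -4 0;0 0 0 0 0 0 0';python3 -c "
from h import *
d=grab('wrist','w5');st()
cv2.imwrite('pics/w5c.png',cv2.resize(d['image'][0:120,160:360],None,fx=4,fy=4,interpolation=cv2.INTER_CUBIC))"
```

```text
time: 4.15
eef_pos: [617.3, -47.1, 205.5]
tcp_rot: [0.756, 0.654, -0.011, -0.007]
force: [-2.6, 1.2, -1.6]
finger_gap: 11.7
4.2 [617.1 -47.  205.7] [ 0.7562  0.6542 -0.0109 -0.0071] [-2.1  0.  -2.3] 11.7 [-0.191  0.502 -0.039  1.055 -0.008  1.524]
```

View pics/w5c.png

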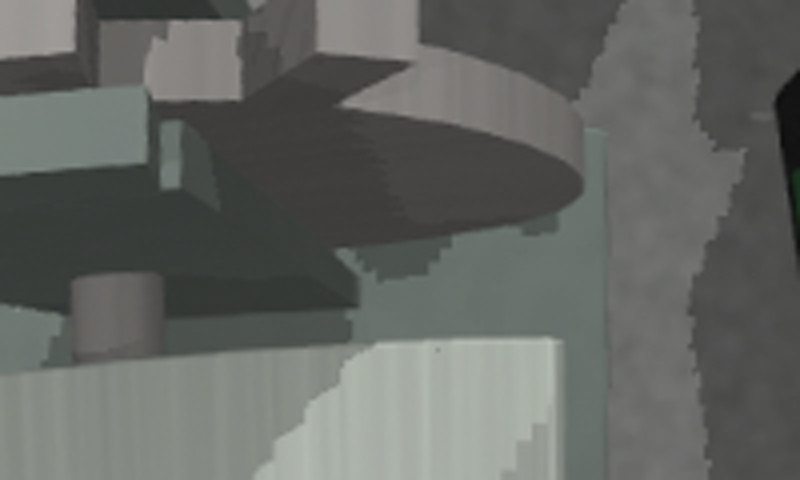

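```bash
python3 -m handwheel '0 0 0 3 0 -2 0;0 0 0 0 0 0 0;0 0 0 0 0 0 0.3;0 0 0 0 0 0 0.5';python3 -m handwheel '0 0 0 0 0 25 0.5;0 0 0 0 0 30 0.5;0 0 0 -10 -5 35 0.5;0 0 0 -20 -5 30 0.5;0 0 0 -15 0 10 0.5';python3 -c "
from h import *
d=grab('wrist','w6');st()
cv2.imwrite('pics/w6c.png',cv2.resize(d['image'][0:120,160:360],None,fx=4,fy=4,interpolation=cv2.INTER_CUBIC))"
```

```text
time: 4.53
eef_pos: [620.4, -47.7, 205.8]
tcp_rot: [0.756, 0.654, -0.01, -0.005]
force: [0.6, 0.5, 0.4]
finger_gap: 34.9
time: 4.95
eef_pos: [577.4, -58.5, 338.1]
tcp_rot: [0.756, 0.654, -0.009, -0.003]
force: [0.9, 0.5, 0.7]
finger_gap: 42.8
5.0 [575.9 -58.2 339.6] [ 0.7564  0.654  -0.0087 -0.0025] [-0.6 -0.2  1.7] 42.9 [-0.223  0.354  0.075  1.306 -0.011  1.493]
```

View pics/w6.png

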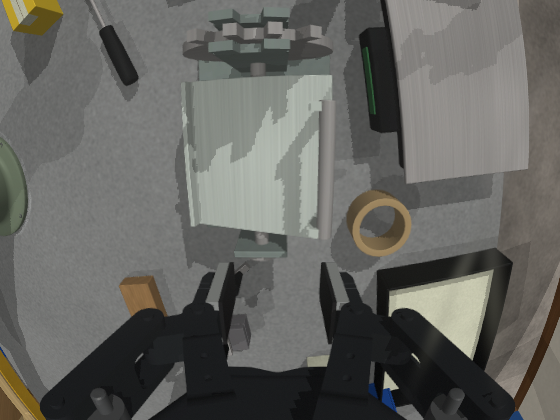

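View pics/w6c.png

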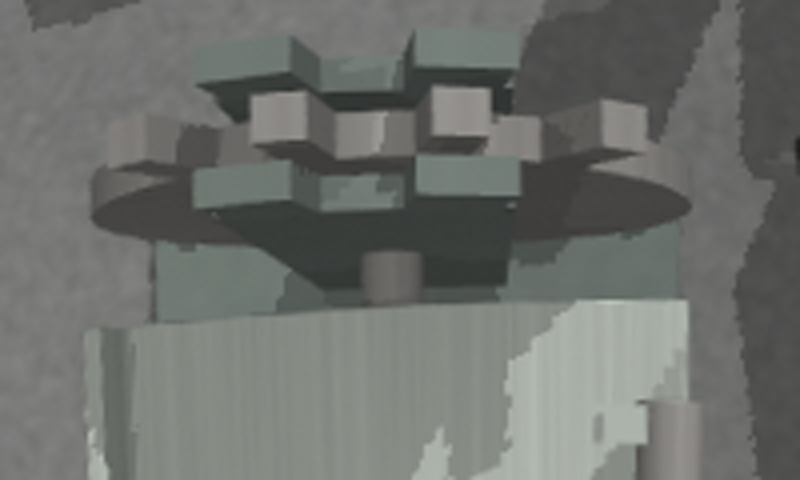

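Run:
```python
from fit import *
d=load('w6')
a=lambda x,y:(x/4+160-.4,y/4-.4)
w=lambda x,y:(x,y)
A=[((-30,108,210),a(193,173)),((-30,100,210),a(195,210)),((30,108,210),a(518,155)),((30,100,210),a(521,194)),
((-12,108,210),a(290,163)),((-12,100,210),a(293,203)),((12,108,210),a(415,158)),((12,100,210),a(415,197)),
((-30,134,210),a(196,47)),((-30,126,210),a(197,85)),((30,134,210),a(526,30)),((30,126,210),a(523,68)),((-12,134,210),a(290,37)),((12,134,210),a(415,30)),
((-8.5,108,190),a(320,177)),((8.5,108,190),a(403,172)),((-8.5,134,190),a(318,60)),((8.5,134,190),a(403,55))]
# disc notch rel. to trunnion at nominal: disc thickness unknown (~10): y 117
N=[((-8.5,117,190),a(335,135)),((8.5,117,190),a(414,130))]
N2=[((-12,117,210),a(308,107)),((12,117,210),a(432,102))]
H=[((80,85,12),a(688,300))]
def rot(al,X):  # stand coords point of disc at tilt al where nominal .35
    X=np.array(X,float); X=X-[0,0,110]; th=al-.35; c,s=np.cos(th),np.sin(th)
    return np.c_[c*X[:,0]-s*X[:,2],X[:,1],110+s*X[:,0]+c*X[:,2]]
def P(p,L): return proj(d,R2(p,[x for x,_ in L]),True)-[y for _,y in L]
def res(p): return P(p,A).ravel()
s=least_squares(res,[560,-24,-.1]); p=s.x; print(p,np.round(s.fun.reshape(-1,2),1).tolist())
for L in(N,N2,N+N2):
  f=lambda q: (proj(d,R2(p,rot(q[0],[x for x,_ in L])),True)-[y for _,y in L])[:,0]
  t=least_squares(f,[.35]); print('tilt',t.x,t.fun)
f=lambda q: (proj(d,R2(p,trayp(q[0],[x for x,_ in H])),True)-[y for _,y in H])[:,0]
t=least_squares(f,[.35]); print('tilt tray',t.x)
print('slot',R2(p,[0,117,190])); np.save('stand3.npy',np.r_[p,.35])
```

```text
[ 5.59839372e+02 -3.10502714e+01 -1.30944026e-01] [[1.4, -0.8], [1.0, -0.2], [-0.9, 0.2], [-1.5, 0.5], [0.4, -0.0], [-0.2, -0.0], [0.8, -0.2], [1.0, 0.1], [0.5, -0.6], [0.3, -0.7], [-3.4, -0.3], [-2.5, -0.2], [0.1, -0.1], [0.4, 0.1], [0.8, 0.5], [0.8, 0.9], [1.0, 0.3], [0.5, 0.6]]
tilt [0.32361236] [-0.57463287  0.56305569]
tilt [0.32025111] [-0.4054077  0.3950494]
tilt [0.32144925] [-0.36492928  0.77696989 -0.5609553   0.23536585]
tilt tray [0.32483574]
slot [[575.11607909  84.94810027 190.        ]]
```

```bash
python3 -m handwheel '0 0 0 20 5 -20 0.4;0 0 0 15 3 -35 0.4;0 0 0 8 2 -35 0.4;0 0 0 0 0 -30 0.4;0 0 0 0 0 0 0.4';python3 -c "
from h import *
st()"
```

```text
time: 5.42
eef_pos: [626.5, -49.5, 224.1]
tcp_rot: [0.757, 0.653, -0.0, 0.008]
force: [-1.0, 0.6, -1.7]
finger_gap: 34.3
5.4167 [626.5 -49.5 224.1] [ 7.573e-01  6.530e-01 -4.000e-04  8.100e-03] [-1.   0.6 -1.7] 34.3 [-0.191  0.48  -0.026  1.053 -0.011  1.527]
```

```bash
python3 -m handwheel '0 0 0 -6 1 -15 0.4;0 0 0 0 0 -4 0.4;0 0 0 0 0 0 0.1;0 0 0 0 0 0 0;0 0 0 0 0 0 0';python3 -m handwheel '0 0 0 0 0 0 0;0 0 0 0 0 0 0'
```

```text
time: 5.83
eef_pos: [620.2, -48.2, 205.7]
tcp_rot: [0.757, 0.653, -0.001, 0.007]
force: [-0.8, 0.2, -5.7]
finger_gap: 11.3
time: 6.0
eef_pos: [619.9, -48.2, 206.0]
tcp_rot: [0.757, 0.653, -0.002, 0.007]
force: [-1.5, -0.8, -7.5]
finger_gap: 11.3
```

```bash
python3 -m handwheel '0 0 0 -3 0.3 2 0;0 0 0 0 0 0 0';python3 -m handwheel '0 0 0 0 0 0 0'
```

```text
time: 6.17
eef_pos: [617.2, -47.8, 208.1]
tcp_rot: [0.757, 0.653, -0.001, 0.007]
force: [-3.3, 1.0, -4.0]
finger_gap: 11.5
time: 6.25
eef_pos: [617.1, -47.8, 208.2]
tcp_rot: [0.757, 0.653, -0.001, 0.007]
force: [-0.4, -0.5, -9.9]
finger_gap: 11.5
```

```bash
python3 -m handwheel '0 0 0 0 0 0 0.4;0 0 0 0 0 0 0.5;0 0 0 0 0 25 0.5;0 0 0 0 0 30 0.5;0 0 0 -10 -5 35 0.5';python3 -m handwheel '0 0 0 -20 -5 30 0.5;0 0 0 -12 0 8 0.5';python3 -c "
from h import *
d=grab('wrist','w7');st()
cv2.imwrite('pics/w7c.png',cv2.resize(d['image'][0:120,160:360],None,fx=4,fy=4,interpolation=cv2.INTER_CUBIC))"
```

```text
time: 6.67
eef_pos: [608.2, -52.7, 298.5]
tcp_rot: [0.757, 0.653, -0.001, 0.007]
force: [0.3, -0.9, 0.4]
finger_gap: 42.7
time: 6.83
eef_pos: [579.6, -59.3, 346.1]
tcp_rot: [0.757, 0.653, 0.003, 0.013]
force: [0.7, -0.6, 0.9]
finger_gap: 42.7
6.8833 [578.6 -59.  347.1] [0.7573 0.653  0.0033 0.0131] [-1.4  0.   1.5] 42.8 [-0.223  0.327  0.054  1.273 -0.01   1.495]
```

View pics/w7c.png

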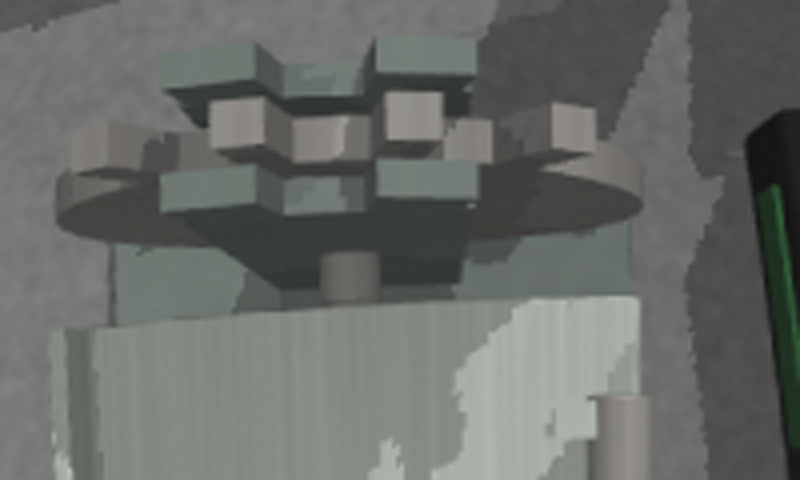

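Run:
```python
from fit import *
d=load('w7')
a=lambda x,y:(x/4+160-.4,y/4-.4)
A=[((-12,108,210),a(255,165)),((-12,100,210),a(258,206)),((12,108,210),a(376,160)),((12,100,210),a(376,198)),
((-12,134,210),a(253,42)),((12,134,210),a(376,38)),
((-8.5,108,190),a(284,180)),((8.5,108,190),a(366,174)),((-8.5,134,190),a(281,65)),((8.5,134,190),a(366,62))]
N=[((-8.5,117,190),a(293,137)),((8.5,117,190),a(372,133))]
N2=[((-12,112,210),a(266,147)),((12,112,210),a(387,140)),((-12,122,210),a(262,97)),((12,122,210),a(387,93))]
def rot(al,X):
    X=np.array(X,float); X=X-[0,0,110]; th=al-.35; c,s=np.cos(th),np.sin(th)
    return np.c_[c*X[:,0]-s*X[:,2],X[:,1],110+s*X[:,0]+c*X[:,2]]
def P(p,L): return proj(d,R2(p,[x for x,_ in L]),True)-[y for _,y in L]
s=least_squares(lambda p:P(p,A).ravel(),[560,-24,-.1]); p=s.x; print(p,np.round(s.fun.reshape(-1,2),1).tolist())
for L in(N,N2):
  f=lambda q: (proj(d,R2(p,rot(q[0],[x for x,_ in L])),True)-[y for _,y in L])[:,0]
  t=least_squares(f,[.35]); print('tilt',t.x,t.fun)
f=lambda q: (proj(d,R2(p,trayp(q[0],[[80,85,12]])),True)-[a(640,298)])[:,0]
print('tray',least_squares(f,[.35]).x)
print('slot',R2(p,[0,117,190]))
```

```text
[ 5.59448182e+02 -3.05699226e+01 -1.31759911e-01] [[-0.1, 0.1], [-0.7, -0.4], [0.4, -0.2], [0.6, 0.1], [0.1, 0.1], [0.0, -0.6], [0.0, 0.2], [-0.2, 0.8], [0.4, 0.1], [-0.6, -0.1]]
tilt [0.32796509] [-0.29443489  0.28889055]
tilt [0.33046186] [-0.49759991  0.14231456  0.37458037 -0.02226646]
tray [0.31424586]
slot [[574.81952556  85.41594635 190.        ]]
```

```bash
cat > plan.py <<'E'
from h import *
from scipy.spatial.transform import Rotation as R
import sys
def plan(xyz,yaw,tilt=0.,tiltaxis_yaw=None):
    # yaw: world angle (deg) of tool y; tool z down, then tilt (rad) about world axis (stand y)
    s=env.get_state(); 
    y=np.array([np.cos(np.radians(yaw)),np.sin(np.radians(yaw)),0]); z=np.array([0,0,-1.]); x=np.cross(y,z)
    Rt=R.from_matrix(np.c_[x,y,z])
    if tilt: 
        ax=np.array([-np.sin(tiltaxis_yaw),np.cos(tiltaxis_yaw),0]); Rt=R.from_rotvec(tilt*ax)*Rt
    rv=(Rt*R.from_quat(s['tcp_rot']).inv()).as_rotvec(degrees=True)/5
    print('t',round(float(s['time']),2),'turn units',np.round(rv,2),'shift',np.round(np.array(xyz)-s['eef_pos'],1),'F',np.round(s['force'],1),'gap',np.round(s['finger_gap'],1),'pos',np.round(s['eef_pos'],1),'q6',np.round(s['qpos'][5],2))
E
python3 -c "
from plan import *
plan([440,-336.5,230],0)"
```

```text
t 6.88 turn units [0.16 0.27 1.69] shift [-138.6 -277.5 -117.1] F [-1.4  0.   1.5] gap 42.8 pos [578.6 -59.  347.1] q6 1.49
```

```bash
python3 -m handwheel '0 0 0.9 -17 -35 -10 0.5;0 0 0.9 -17 -35 -12 0.5;0 0 0 -17 -35 -14 0.5;0 0 0 -17 -35 -15 0.5;0 0 0 -17 -35 -15 0.5';python3 -c "
from plan import *
plan([440,-336.5,230],0)"
```

```text
time: 7.3
eef_pos: [500.5, -234.5, 291.4]
tcp_rot: [0.695, 0.718, 0.012, 0.026]
force: [0.6, 0.5, -0.5]
finger_gap: 42.9
t 7.3 turn units [ 0.24  0.62 -0.37] shift [ -60.5 -102.   -61.4] F [ 0.6  0.5 -0.5] gap 42.9 pos [ 500.5 -234.5  291.4] q6 0.96
```

```bash
python3 -m handwheel '0.1 0.3 -0.2 -20 -34 -15 0.5;0.1 0.3 -0.2 -20 -34 -15 0.5;0 0 0 -18 -28 -15 0.5;0 0 0 0 0 0 0.5';python3 -c "
from plan import *
plan([440,-336.5,150],0);d=grab('wrist','w8')"
```

```text
time: 7.63
eef_pos: [440.4, -338.7, 246.2]
tcp_rot: [0.711, 0.703, -0.002, 0.005]
force: [0.1, 0.9, -0.0]
finger_gap: 42.9
t 7.63 turn units [0.12 0.06 0.13] shift [ -0.4   2.2 -96.2] F [ 0.1  0.9 -0. ] gap 42.9 pos [ 440.4 -338.7  246.2] q6 0.8
```

View pics/w8.png

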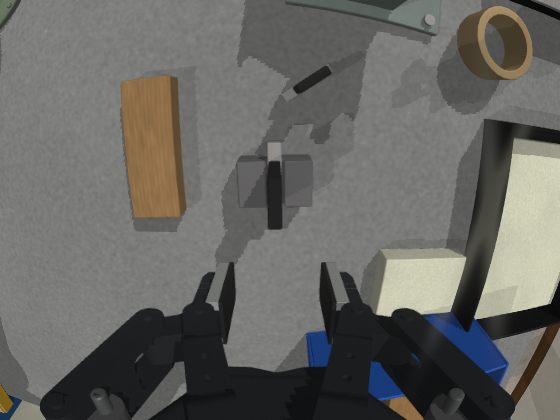

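```bash
python3 -m handwheel '0 0 0 0 1 -35 0.5;0 0 0 0 1 -35 0.5;0 0 0 0 0 -35 0.5;0 0 0 0 0 -25 0.5;0 0 0 0 0 0 0.5';python3 -c "
from plan import *
plan([440,-336.5,85],0);d=grab('wrist','w9')"
```

```text
time: 8.1
eef_pos: [448.8, -338.0, 120.1]
tcp_rot: [0.711, 0.703, 0.001, 0.016]
force: [-1.0, 1.1, 0.7]
finger_gap: 42.9
t 8.1 turn units [0.25 0.27 0.12] shift [ -8.8   1.5 -35.1] F [-1.   1.1  0.7] gap 42.9 pos [ 448.8 -338.   120.1] q6 0.8
```

View pics/w9.png

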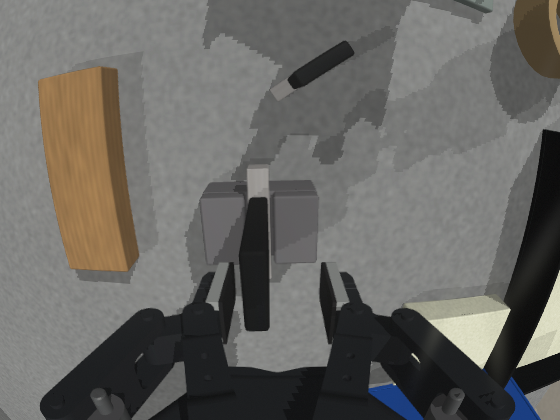

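```bash
python3 -m handwheel '0.2 0.2 0 -9 1 0 0.5;0 0 0 0 0 0 0.5;0 0 0 -2 0 -18 0.5;0 0 0 -1 0 -17 0.5;0 0 0 0 0 0 0.5';python3 -c "
from plan import *
plan([440,-336.5,85],0)"
```

```text
time: 8.57
eef_pos: [446.8, -341.1, 98.0]
tcp_rot: [0.709, 0.705, 0.001, 0.014]
force: [-0.7, 0.8, 0.2]
finger_gap: 42.5
t 8.57 turn units [0.21 0.26 0.07] shift [ -6.8   4.6 -13. ] F [-0.7  0.8  0.2] gap 42.5 pos [ 446.8 -341.1   98. ] q6 0.79
```

```bash
python3 -m handwheel '0.2 0.25 0 -7 5 0 0.5;0 0 0 0 0 0 0.5';python3 -c "
from plan import *
plan([440,-336.5,85],0);d=grab('wrist','w10')"
```

```text
time: 8.73
eef_pos: [442.4, -337.1, 102.0]
tcp_rot: [0.709, 0.705, 0.0, 0.003]
force: [0.5, -0.6, 0.1]
finger_gap: 42.6
t 8.73 turn units [0.05 0.05 0.05] shift [ -2.4   0.6 -17. ] F [ 0.5 -0.6  0.1] gap 42.6 pos [ 442.4 -337.1  102. ] q6 0.79
```

View pics/w10.png

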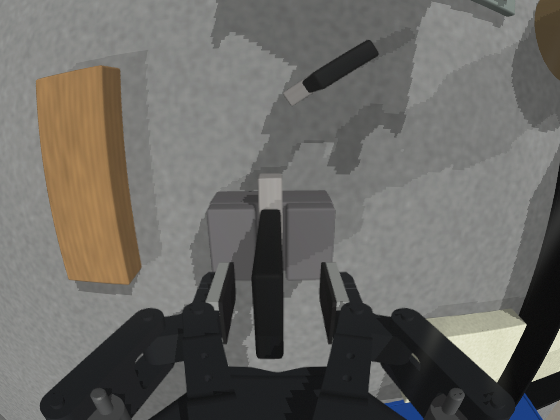

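```bash
python3 -m handwheel '0 0.05 0 -3 1 -8 0.5;0 0 0 -2 0 -9 0.5;0 0 0 0 0 0 0.5';python3 -c "
from plan import *
plan([440,-336.5,85],0)"
```

```text
time: 9.03
eef_pos: [441.4, -339.1, 88.3]
tcp_rot: [0.708, 0.706, -0.001, 0.008]
force: [-0.0, -0.6, -1.1]
finger_gap: 42.7
t 9.03 turn units [0.15 0.11 0.04] shift [-1.4  2.6 -3.3] F [-0.  -0.6 -1.1] gap 42.7 pos [ 441.4 -339.1   88.3] q6 0.79
```

```bash
python3 -m handwheel '0.1 0.1 0 -1.5 3 -1 0.5;0 0 0 0 0 0 0.1;0 0 0 0 0 0 0;0 0 0 0 0 0 0;0 0 0 0 0 0 0';python3 -m handwheel '0 0 0 0 0 0 0;0 0 0 0 0 0 0';python3 -c "
from plan import *
plan([440,-336.5,85],0)"
```

```text
time: 9.45
eef_pos: [439.6, -335.7, 86.8]
tcp_rot: [0.708, 0.706, -0.001, 0.001]
force: [0.7, 0.6, -2.0]
finger_gap: 11.2
time: 9.62
eef_pos: [439.6, -335.7, 86.8]
tcp_rot: [0.708, 0.706, -0.001, 0.001]
force: [-0.3, 0.6, -0.4]
finger_gap: 11.2
t 9.62 turn units [ 0.04 -0.    0.05] shift [ 0.4 -0.8 -1.8] F [-0.3  0.6 -0.4] gap 11.2 pos [ 439.6 -335.7   86.8] q6 0.79
```

```bash
python3 -m handwheel '0 0 0 0 0 20 0;0 0 0 0 0 40 0;0 0 0 0 0 40 0;0 0 0 0 0 40 0;0 0 0 0 5 35 0';python3 -m handwheel '0 0 -0.5 11 35 20 0;0 0 -0.5 11 35 15 0;0 0 -0.5 11 35 10 0;0 0 0 11 35 0 0;0 0 0 11 35 0 0';python3 -c "
from plan import *
plan([575,86,300],-7.55)"
```

```text
time: 10.03
eef_pos: [432.7, -324.7, 257.4]
tcp_rot: [0.709, 0.705, -0.001, -0.01]
force: [0.7, -0.5, -1.4]
finger_gap: 11.4
time: 10.45
eef_pos: [490.0, -153.1, 314.2]
tcp_rot: [0.76, 0.649, 0.0, -0.001]
force: [0.5, -0.6, -1.9]
finger_gap: 11.4
t 10.45 turn units [-0.02 -0.01  0.29] shift [ 85.  239.1 -14.2] F [ 0.5 -0.6 -1.9] gap 11.4 pos [ 490.  -153.1  314.2] q6 1.28
```

```bash
python3 -m handwheel '0 0 0.2 13 38 0 0;0 0 0 13 38 0 0;0 0 0 13 38 0 0;0 0 0 13 38 0 0;0 0 0 13 30 0 0';python3 -m handwheel '0 0 0 10 20 0 0;0 0 0 0 0 0 0';python3 -c "
from plan import *
plan([575,86,300],-7.55)"
```

```text
time: 10.87
eef_pos: [555.2, 38.2, 315.2]
tcp_rot: [0.755, 0.656, 0.001, -0.0]
force: [1.1, -0.7, -2.0]
finger_gap: 11.4
time: 11.03
eef_pos: [566.4, 65.7, 314.4]
tcp_rot: [0.752, 0.659, 0.002, -0.001]
force: [-0.1, 0.8, -1.8]
finger_gap: 11.2
t 11.03 turn units [-0.04  0.01  0.  ] shift [  8.6  20.3 -14.4] F [-0.1  0.8 -1.8] gap 11.2 pos [566.4  65.7 314.4] q6 1.69
```

```bash
python3 -m handwheel '0 0 0 9 20 -8 0;0 0 0 0 2 -6 0;0 0 0 0 0 0 0';python3 -c "
from plan import *
d=grab('wrist','w11');d=grab('scene','s11');
cv2.imwrite('pics/s11c.png',cv2.resize(d['image'][120:260,240:400],None,fx=4,fy=4,interpolation=cv2.INTER_CUBIC))
plan([575,86,300],-7.55)"
```

```text
time: 11.28
eef_pos: [575.1, 89.6, 299.0]
tcp_rot: [0.751, 0.66, 0.0, -0.001]
force: [-0.6, -0.3, -2.3]
finger_gap: 11.5
t 11.38 turn units [-0.03  0.   -0.02] shift [-0.3 -2.8  0. ] F [-0.3  0.1 -1.2] gap 11.4 pos [575.3  88.8 300. ] q6 1.73
```

View pics/w11.png

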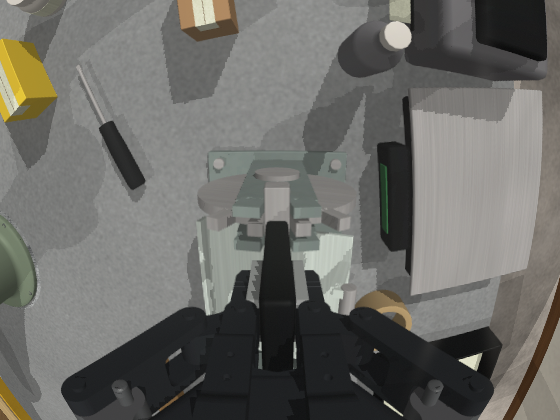

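View pics/s11c.png

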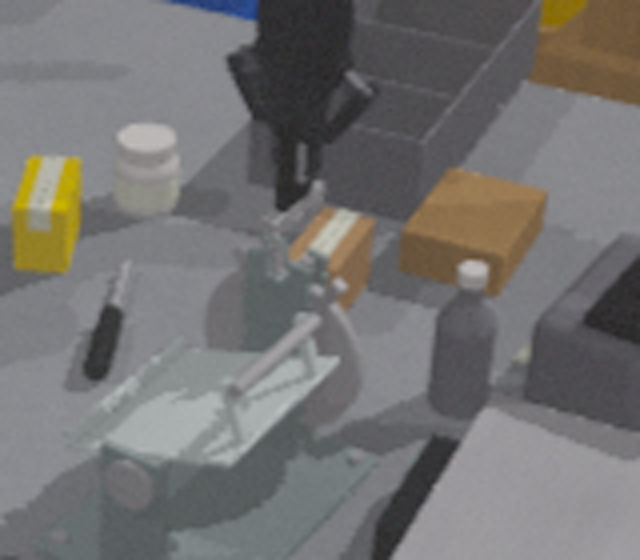

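Run:
```python
from fit import *
d=load('w11')
cv2.imwrite('pics/w11c.png',cv2.resize(d['image'][140:270,180:370],None,fx=4.2,fy=4.2,interpolation=cv2.INTER_CUBIC))
p=np.array([559.6,-30.8,-.1315])
q=lambda X: np.round((proj(d,R2(p,X),True)-[180,140]+.5)*4.2-.5)
print(q([[-12,134,210],[12,134,210],[-30,134,210],[30,134,210],[-12,100,210],[12,100,210]]))
```

```text
[[334. 289.]
 [480. 290.]
 [225. 289.]
 [589. 290.]
 [337. 476.]
 [476. 477.]]
```

View pics/w11c.png

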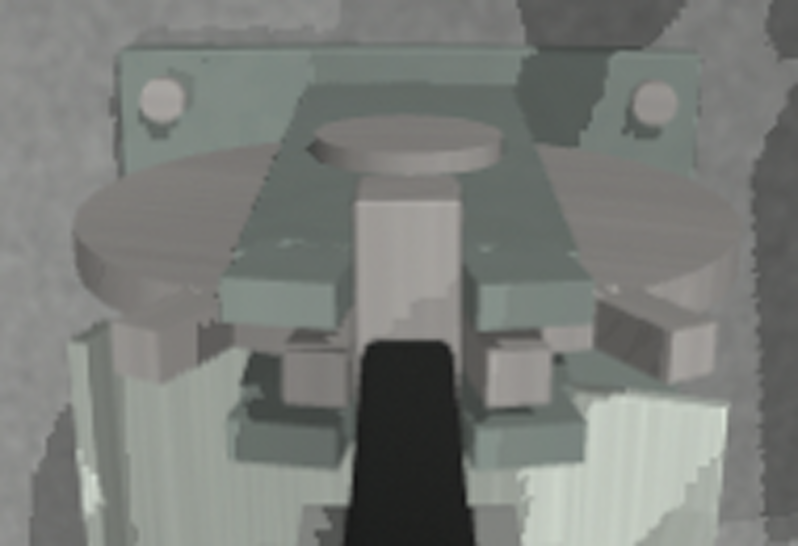

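```bash
python3 -m handwheel '0 0 0 0 -2.5 -8 0;0 0 0 0 0 -8 0;0 0 0 0 0 0 0';python3 -c "
from plan import *
plan([575,86,246.8],-7.55)"
```

```text
time: 11.63
eef_pos: [575.1, 83.3, 283.7]
tcp_rot: [0.753, 0.658, 0.001, -0.0]
force: [-0.3, -0.1, -1.8]
finger_gap: 11.4
t 11.63 turn units [-0.02  0.02  0.02] shift [ -0.1   2.7 -36.9] F [-0.3 -0.1 -1.8] gap 11.4 pos [575.1  83.3 283.7] q6 1.72
```

```bash
python3 -m handwheel '0 0 0 0 2 -8 0;0 0 0 0 0 -7 0;0 0 0 0 0 0 0';python3 -c "
from plan import *
plan([575,86,246.8],-7.55)"
```

```text
time: 11.88
eef_pos: [574.8, 83.7, 267.1]
tcp_rot: [0.754, 0.657, 0.001, -0.0]
force: [-0.3, 0.2, -2.2]
finger_gap: 11.3
t 11.88 turn units [-0.02  0.01  0.05] shift [  0.2   2.3 -20.3] F [-0.3  0.2 -2.2] gap 11.3 pos [574.8  83.7 267.1] q6 1.72
```

Underside now at the mouth level. Inserting gently.

```bash
python3 -m handwheel '0 0 0 0 2 0 0;0 0 0 0 0 -5 0;0 0 0 0 0 0 0';python3 -c "
from plan import *
plan([575,86,246.8],-7.55)"; python3 -m handwheel '0 0 0 0 1 -5 0;0 0 0 0 0 0 0';python3 -c "
from plan import *
plan([575,86,246.8],-7.55)"
```

```text
time: 12.13
eef_pos: [574.5, 85.7, 261.2]
tcp_rot: [0.754, 0.657, 0.001, -0.001]
force: [0.8, 1.3, -1.8]
finger_gap: 11.6
t 12.13 turn units [-0.02  0.    0.06] shift [  0.5   0.3 -14.4] F [ 0.8  1.3 -1.8] gap 11.6 pos [574.5  85.7 261.2] q6 1.73
time: 12.3
eef_pos: [574.7, 87.0, 255.9]
tcp_rot: [0.754, 0.657, 0.001, -0.0]
force: [0.3, 0.1, -2.1]
finger_gap: 11.6
t 12.3 turn units [-0.02  0.01  0.05] shift [ 0.3 -1.  -9.1] F [ 0.3  0.1 -2.1] gap 11.6 pos [574.7  87.  255.9] q6 1.73
```

```bash
python3 -m handwheel '0 0 0 0 0 -4 0;0 0 0 0 0 0 0'; python3 -m handwheel '0 0 0 0 -1 -3 0;0 0 0 0 0 0 0';python3 -c "
from plan import *
plan([575,86,246.8],-7.55)"
```

```text
time: 12.47
eef_pos: [574.8, 87.2, 251.6]
tcp_rot: [0.754, 0.657, 0.001, -0.0]
force: [-0.8, -0.8, -2.5]
finger_gap: 11.3
time: 12.63
eef_pos: [574.8, 86.2, 248.3]
tcp_rot: [0.753, 0.658, 0.001, -0.0]
force: [-0.6, 0.5, -1.7]
finger_gap: 11.5
t 12.63 turn units [-0.02  0.02  0.05] shift [ 0.2 -0.2 -1.5] F [-0.6  0.5 -1.7] gap 11.5 pos [574.8  86.2 248.3] q6 1.73
```

```bash
python3 -m handwheel '0 0 0 0 0 -3 0;0 0 0 0 0 0 0'; python3 -m handwheel '0 0 0 0 0 -2 0;0 0 0 0 0 0 0'
```

```text
time: 12.8
eef_pos: [575.7, 86.3, 247.2]
tcp_rot: [0.753, 0.658, 0.002, 0.001]
force: [-1.1, -0.5, -2.4]
finger_gap: 11.2
time: 12.97
eef_pos: [575.5, 86.4, 247.1]
tcp_rot: [0.753, 0.658, 0.003, 0.001]
force: [-0.1, -0.8, -2.7]
finger_gap: 11.0
```

```bash
python3 -m handwheel '0 0 0 0 0 -4 0;0 0 0 0 0 0 0'; python3 -c "
from plan import *
plan([575,86,246.8],-7.55)
d=grab('wrist','w12');cv2.imwrite('pics/w12c.png',cv2.resize(d['image'][180:330,180:370],None,fx=4,fy=4,interpolation=cv2.INTER_CUBIC))"
```

```text
time: 13.13
eef_pos: [575.5, 86.6, 247.7]
tcp_rot: [0.753, 0.658, 0.004, 0.002]
force: [-1.4, -0.6, -2.6]
finger_gap: 11.6
t 13.13 turn units [-0.03  0.11  0.04] shift [-0.5 -0.6 -0.9] F [-1.4 -0.6 -2.6] gap 11.6 pos [575.5  86.6 247.7] q6 1.73
```

View pics/w12c.png

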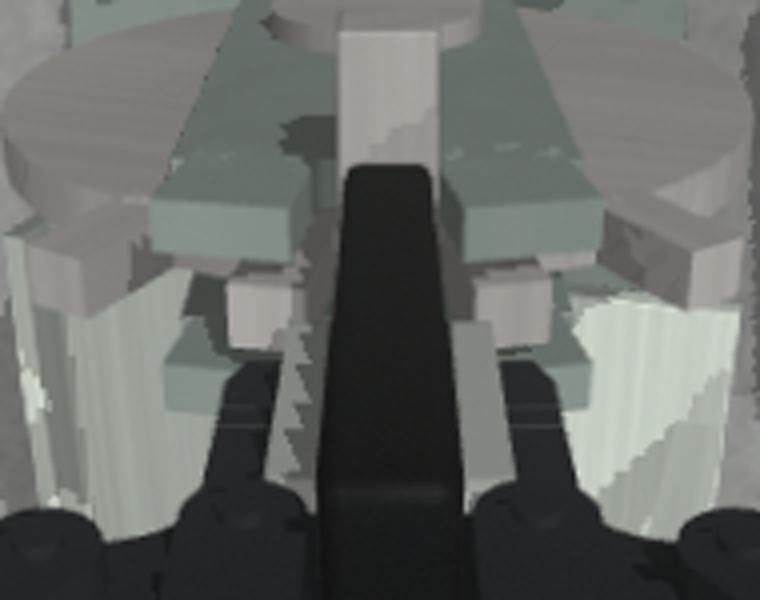

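```bash
python3 -m handwheel '0 -0.1 0 -1.5 0 -2 0'; python3 -m handwheel '0 0 0 0 0 -4 0';python3 -c "
from plan import *
plan([575,86,246.8],-7.55)
d=grab('wrist','w13');cv2.imwrite('pics/w13c.png',cv2.resize(d['image'][180:330,180:370],None,fx=4,fy=4,interpolation=cv2.INTER_CUBIC))"
```

```text
time: 13.27
eef_pos: [574.9, 86.8, 246.7]
tcp_rot: [0.753, 0.658, 0.009, 0.006]
force: [-3.4, 1.1, 14.7]
finger_gap: 11.0
time: 13.35
eef_pos: [575.1, 86.9, 246.6]
tcp_rot: [0.753, 0.658, 0.01, 0.007]
force: [-17.5, -0.1, 47.3]
finger_gap: 11.6
t 13.35 turn units [-0.04  0.28  0.04] shift [-0.1 -0.9  0.2] F [-17.5  -0.1  47.3] gap 11.6 pos [575.1  86.9 246.6] q6 1.73
```

View pics/w13c.png

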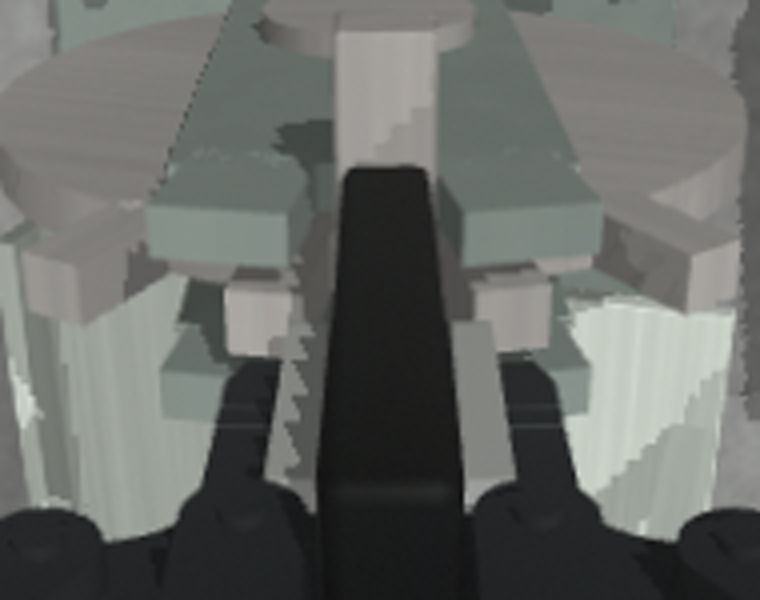

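```bash
python3 -m handwheel '0 0 0 0 0 0 0;0 0 0 0 0 0 0.2;0 0 0 0 0 0 0.4;0 0 0 0 0 0 0.4;0 0.2 0 0 0 10 0.4'; python3 -m handwheel '0 0 0 0 0 15 0.4;0 0 0 0 0 25 0.4;0 0 0 0 0 30 0.4;0 0 0 0 0 30 0.4;0 0 0 0 -10 20 0.4';python3 -c "
from plan import *
plan([575,86,246.8],-7.55)
d=grab('wrist','w14');cv2.imwrite('pics/w14c.png',cv2.resize(d['image'][120:270,180:370],None,fx=4,fy=4,interpolation=cv2.INTER_CUBIC))"
```

```text
time: 13.82
eef_pos: [574.4, 86.8, 255.2]
tcp_rot: [0.753, 0.658, 0.004, 0.002]
force: [0.2, -0.6, -0.6]
finger_gap: 34.5
time: 14.23
eef_pos: [572.4, 77.4, 370.5]
tcp_rot: [0.753, 0.658, -0.001, -0.003]
force: [0.4, 0.0, 0.5]
finger_gap: 34.0
t 14.23 turn units [-0.04 -0.08  0.03] shift [   2.6    8.6 -123.7] F [0.4 0.  0.5] gap 34.0 pos [572.4  77.4 370.5] q6 1.71
```

View pics/w14c.png

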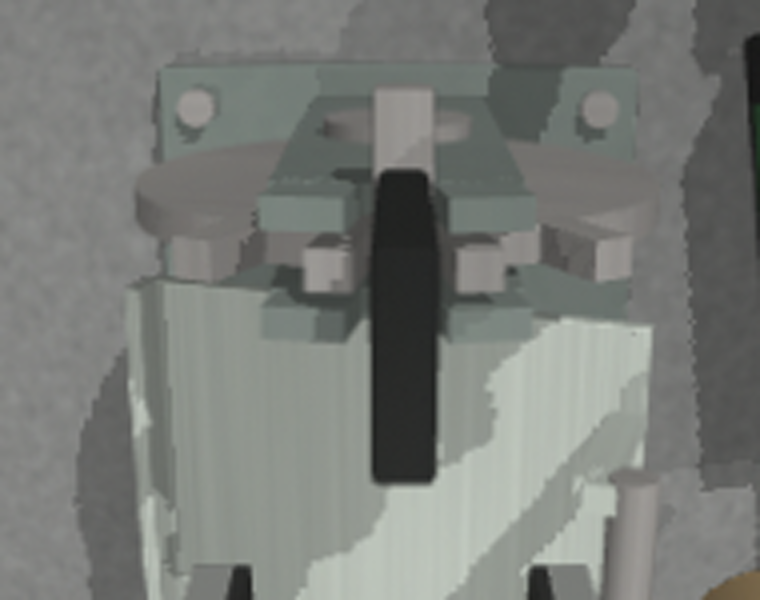

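```bash
python3 -m handwheel '0 0 0.8 -10 35 -6 1;0 0 0.8 -12 38 -6 1;0 0 0 -12 38 -6 1;0 0 0 -12 35 -6 1;0 0 0 -6 15 0 1';python3 -c "
from plan import *
plan([517,326.5,200],0.6)
d=grab('wrist','w15')"
```

```text
time: 14.7
eef_pos: [525.7, 235.3, 348.1]
tcp_rot: [0.708, 0.706, 0.002, 0.002]
force: [0.9, -0.1, -0.8]
finger_gap: 85.4
t 14.7 turn units [0.   0.06 0.16] shift [  -8.7   91.2 -148.1] F [ 0.9 -0.1 -0.8] gap 85.4 pos [525.7 235.3 348.1] q6 1.87
```

View pics/w15.png

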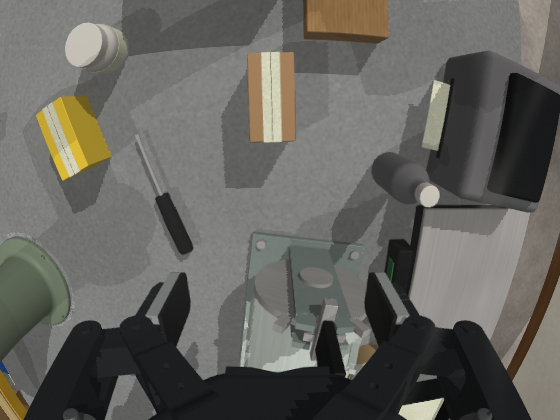

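```bash
python3 -c "
from h import *
d=load('w15')
g=d['image']; cv2.imwrite('pics/w15c.png',cv2.resize(g[30:160,220:330],None,fx=5,fy=5,interpolation=cv2.INTER_CUBIC)[:600*2])
for u,v in((248,53),(294,53),(296,141),(249,142)): print(np.round(onplane(d,u,v,75,True),1))"
```

```text
[494.1 381.7  75. ]
[548.7 381.3  75. ]
[551.4 273.2  75. ]
[494.  272.3  75. ]
```

```bash
python3 -c "
import cv2; im=cv2.imread('pics/w15c.png'); cv2.imwrite('pics/w15c.png',im[:600])"
```

```text
(no output)
```

View pics/w15c.png

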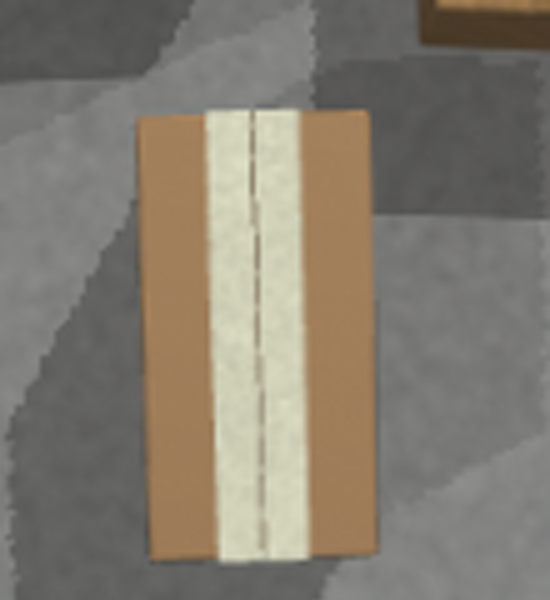

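```bash
python3 -m handwheel '0 0 0.2 -2 35 -30 1;0 0 0.1 -2 35 -35 1;0 0 0 -1 22 -38 1;0 0 0 0 0 -38 1;0 0 0 0 0 0 1';python3 -c "
from plan import *
plan([521.5,327.3,48],1.1)"
```

```text
time: 15.17
eef_pos: [521.8, 321.5, 212.9]
tcp_rot: [0.697, 0.717, 0.005, 0.004]
force: [-1.5, -1.3, 0.1]
finger_gap: 85.5
t 15.17 turn units [-0.02  0.14 -0.1 ] shift [  -0.3    5.8 -164.9] F [-1.5 -1.3  0.1] gap 85.5 pos [521.8 321.5 212.9] q6 1.98
```

```bash
python3 -m handwheel '0 0.1 -0.1 0 5 -35 1;0 0 0 0 0 -35 1;0 0 0 0 0 -20 1;0 0 0 0 0 0 1';python3 -c "
from plan import *
plan([521.5,327.3,48],1.1); d=grab('wrist','w16')"
```

```text
time: 15.5
eef_pos: [524.6, 325.5, 124.8]
tcp_rot: [0.701, 0.713, 0.003, 0.001]
force: [-0.3, -0.5, 0.5]
finger_gap: 85.7
t 15.5 turn units [-0.02  0.06  0.03] shift [ -3.1   1.8 -76.8] F [-0.3 -0.5  0.5] gap 85.7 pos [524.6 325.5 124.8] q6 1.99
```

View pics/w16.png

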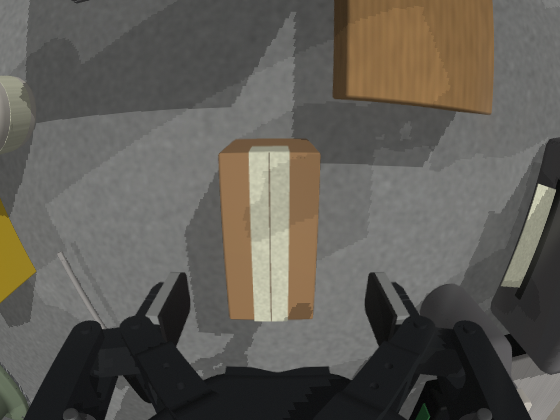

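```bash
python3 -c "
from h import *
d=load('w16')
for u,v in((220,154),(320,154),(313,319),(231,320)): print(np.round(onplane(d,u,v,75,True),1))"; python3 -m handwheel '0 0 0 -4 2 -20 1;0 0 0 -1 0 -20 1;0 0 0 -1 0 -20 1;0 0 0 0 0 0 1';python3 -c "
from plan import *
plan([521.5,327.3,48],1.1)"
```

```text
[493.8 381.5  75. ]
[547.9 382.3  75. ]
[550.6 274.1  75. ]
[495.9 272.2  75. ]
time: 15.88
eef_pos: [528.0, 328.9, 76.7]
tcp_rot: [0.702, 0.712, 0.011, 0.005]
force: [-0.9, -0.2, -0.0]
finger_gap: 85.0
t 15.88 turn units [-0.1   0.25  0.07] shift [ -6.5  -1.6 -28.7] F [-0.9 -0.2 -0. ] gap 85.0 pos [528.  328.9  76.7] q6 2.0
```

```bash
python3 -m handwheel '-0.1 0.25 0 -8 -1 0 1;0 0 0 0 0 0 1';python3 -c "
from plan import *
plan([522,327.5,48],1.1)"
```

```text
time: 16.05
eef_pos: [523.1, 328.1, 81.6]
tcp_rot: [0.703, 0.711, 0.002, 0.001]
force: [0.1, -0.7, 0.1]
finger_gap: 85.3
t 16.05 turn units [-0.02  0.04  0.09] shift [ -1.1  -0.6 -33.6] F [ 0.1 -0.7  0.1] gap 85.3 pos [523.1 328.1  81.6] q6 2.0
```

```bash
python3 -m handwheel '0 0.05 0.1 -3 -1 -12 1;0 0.05 0 -3 0 -12 1;0 0.1 0 -2 0 -9 1;0 0 0 0 0 0 1';python3 -c "
from plan import *
plan([522,327.5,48],1.1)"
```

```text
time: 16.38
eef_pos: [520.5, 328.7, 53.4]
tcp_rot: [0.7, 0.714, 0.002, -0.003]
force: [-0.3, -0.1, -1.1]
finger_gap: 85.3
t 16.38 turn units [-0.09 -0.03 -0.01] shift [ 1.5 -1.2 -5.4] F [-0.3 -0.1 -1.1] gap 85.3 pos [520.5 328.7  53.4] q6 1.99
```

```bash
python3 -m handwheel '0 0 0 0.5 -1 -5 1;0 0 0 0 0 0 1;0 0 0 0 0 0 0.6;0 0 0 0 0 0 0.4;0 0 0 0 0 0 0.4';python3 -m handwheel '0 0 0 0 0 0 0.4;0 0 0 0 0 0 0.4';python3 -c "
from plan import *
plan([522,327.5,48],1.1);d=grab('wrist','w17')"
```

```text
time: 16.8
eef_pos: [520.6, 327.3, 47.1]
tcp_rot: [0.7, 0.714, 0.001, -0.004]
force: [1.8, 0.7, -3.4]
finger_gap: 55.6
time: 16.97
eef_pos: [520.6, 327.3, 47.0]
tcp_rot: [0.7, 0.714, 0.001, -0.004]
force: [1.1, -0.3, -0.8]
finger_gap: 55.5
t 16.97 turn units [-0.08 -0.05 -0.01] shift [1.4 0.2 1. ] F [ 1.1 -0.3 -0.8] gap 55.5 pos [520.6 327.3  47. ] q6 1.99
```

View pics/w17.png

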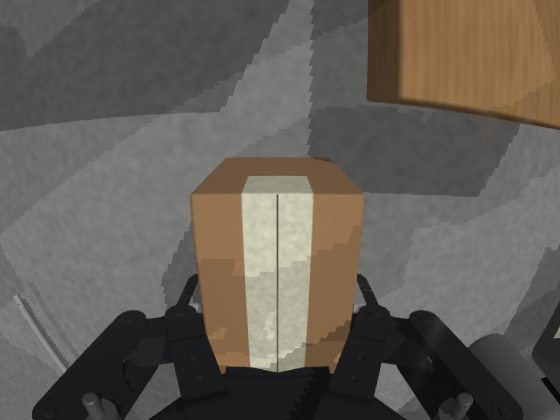

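```bash
python3 -m handwheel '0 0 0 0 0 10 0.4;0 0 0 0 0 30 0.4;0 0 0 0 0 40 0.4;0 0 0 0 0 40 0.4;0 0 0 0 0 40 0.4';python3 -m handwheel '0 0 0 0 0 40 0.4;0 0 0 0 -5 40 0.4;0 0 0 0 -15 35 0.4;0 0 -0.3 0 -25 20 0.4;0 0 -0.3 0 -35 10 0.4';python3 -c "
from plan import *
plan([494,-22,230],-7.53,-.35,-.1315)"
```

```text
time: 17.43
eef_pos: [510.1, 322.3, 201.4]
tcp_rot: [0.7, 0.714, -0.012, -0.009]
force: [1.0, 0.0, -4.6]
finger_gap: 55.3
time: 17.85
eef_pos: [507.8, 245.4, 362.0]
tcp_rot: [0.716, 0.698, -0.006, -0.008]
force: [1.3, -0.9, -3.7]
finger_gap: 55.3
t 17.85 turn units [-0.36 -4.23 -1.21] shift [ -13.8 -267.4 -132. ] F [ 1.3 -0.9 -3.7] gap 55.3 pos [507.8 245.4 362. ] q6 1.91
```

```bash
python3 -m handwheel '0 0 -0.3 0 -38 0 0.4;0 0 -0.3 0 -38 0 0.4;0 0 -0.2 0 -38 0 0.4;0 0 0 0 -38 0 0.4;-0.1 -0.8 0 0 -38 0 0.4';python3 -m handwheel '-0.1 -0.8 0 -2 -38 0 0.4;-0.1 -0.8 0 -2 -25 -5 0.4;-0.1 -0.8 0 -2 -10 -20 0.4;0 -0.5 0 0 0 -25 0.4;0 0 0 0 0 0 0.4';python3 -c "
from plan import *
plan([494,-22,230],-7.53,-.35,-.1315)"
```

```text
time: 18.27
eef_pos: [506.8, 49.3, 369.1]
tcp_rot: [0.739, 0.673, 0.02, 0.021]
force: [2.0, -0.6, -3.7]
finger_gap: 55.5
time: 18.68
eef_pos: [493.3, -34.4, 317.6]
tcp_rot: [0.734, 0.66, 0.105, 0.121]
force: [-2.9, 0.6, -5.5]
finger_gap: 55.3
t 18.68 turn units [ 0.03 -0.32 -0.28] shift [  0.7  12.4 -87.6] F [-2.9  0.6 -5.5] gap 55.3 pos [493.3 -34.4 317.6] q6 1.44
```

```bash
python3 -m handwheel '0 -0.3 -0.3 2 8 -20 0.4;0 0 0 2 5 -25 0.4;0 0 0 1 0 -25 0.4;0 0 0 1 0 -25 0.4;0 0 0 0 0 0 0.4';python3 -c "
from plan import *
plan([493.5,-22,164.4],-7.53,-.35,-.1315)"
```

```text
time: 19.1
eef_pos: [498.8, -20.6, 226.4]
tcp_rot: [0.742, 0.648, 0.113, 0.131]
force: [-1.2, 0.2, -4.0]
finger_gap: 54.9
t 19.1 turn units [ 0.03 -0.02  0.04] shift [ -5.3  -1.4 -62. ] F [-1.2  0.2 -4. ] gap 54.9 pos [498.8 -20.6 226.4] q6 1.51
```

```bash
python3 -m handwheel '0 0 0 -3 -1 -20 0.4;0 0 0 -2 0 -20 0.4;0 0 0 -2 0 -15 0.4;0 0 0 0 0 0 0.4';python3 -c "
from plan import *
plan([493.5,-22,164.4],-7.53,-.35,-.1315)
d=grab('wrist','w18');d=grab('scene','s18');
cv2.imwrite('pics/s18c.png',cv2.resize(d['image'][140:300,220:380],None,fx=3.75,fy=3.75,interpolation=cv2.INTER_CUBIC))"
```

```text
time: 19.43
eef_pos: [497.3, -21.1, 177.7]
tcp_rot: [0.74, 0.649, 0.114, 0.132]
force: [-0.3, -0.1, -5.2]
finger_gap: 55.4
t 19.43 turn units [0.04 0.01 0.  ] shift [ -3.8  -0.9 -13.3] F [-0.3 -0.1 -5.2] gap 55.4 pos [497.3 -21.1 177.7] q6 1.5
```

View pics/w18.png

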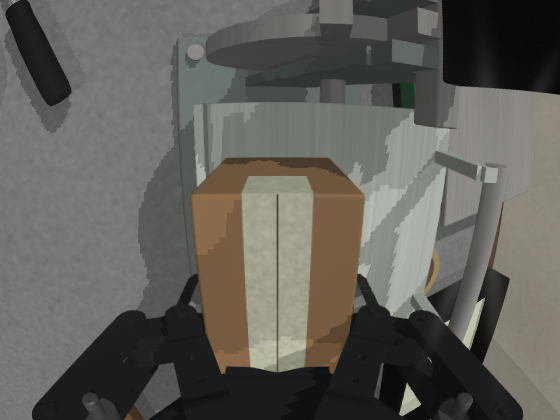

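View pics/s18c.png

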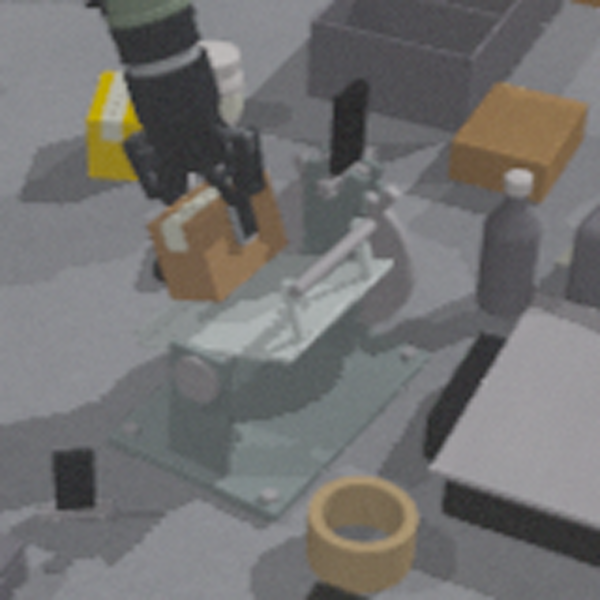

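```bash
python3 -m handwheel '0 0 0 0 -1 -9 0.4;0 0 0 0 0 -8 0.4;0 0 0 0 0 0 0.4';python3 -c "
from plan import *
plan([496.6,-22.5,152.8],-7.53,-.35,-.1315)"
```

```text
time: 19.78
eef_pos: [504.8, -23.4, 168.1]
tcp_rot: [0.739, 0.649, 0.118, 0.138]
force: [-0.4, 0.3, -4.4]
finger_gap: 55.3
t 19.78 turn units [ 0.07  0.17 -0.01] shift [ -8.2   0.9 -15.3] F [-0.4  0.3 -4.4] gap 55.3 pos [504.8 -23.4 168.1] q6 1.5
```

```bash
python3 -m handwheel '0.1 0.2 0 -9 1 0 0.4;0 0 0 0 0 0 0.4';python3 -c "
from plan import *
plan([496.6,-22.5,152.8],-7.53,-.35,-.1315)"
```

```text
time: 19.95
eef_pos: [496.3, -22.4, 168.7]
tcp_rot: [0.741, 0.649, 0.115, 0.129]
force: [-0.7, 0.2, -3.9]
finger_gap: 55.5
t 19.95 turn units [-0.03 -0.02 -0.01] shift [  0.3  -0.1 -15.9] F [-0.7  0.2 -3.9] gap 55.5 pos [496.3 -22.4 168.7] q6 1.5
```

```bash
python3 -m handwheel '0 0.05 0 -3 0 -6 0.4;0 0.05 0 -2 0 -6 0.4;0 0 0 0 0 0 0.4';python3 -c "
from plan import *
plan([496.6,-22.5,152.8],-7.53,-.35,-.1315)"
```

```text
time: 20.2
eef_pos: [492.6, -22.9, 157.1]
tcp_rot: [0.741, 0.65, 0.113, 0.128]
force: [0.2, 0.3, -4.3]
finger_gap: 55.3
t 20.2 turn units [-0.02 -0.09 -0.  ] shift [ 4.   0.4 -4.3] F [ 0.2  0.3 -4.3] gap 55.3 pos [492.6 -22.9 157.1] q6 1.49
```

```bash
python3 -m handwheel '0 -0.08 0 4 0 -1 0.4;0 0 0 0 0 -3 0.4;0 0 0 0 0 0 0.4';python3 -c "
from plan import *
plan([496.6,-22.5,152.8],-7.53,-.35,-.1315)"
```

```text
time: 20.45
eef_pos: [497.0, -22.9, 152.1]
tcp_rot: [0.741, 0.649, 0.115, 0.13]
force: [-0.1, 0.1, -3.3]
finger_gap: 55.8
t 20.45 turn units [-0.02 -0.   -0.  ] shift [-0.4  0.4  0.7] F [-0.1  0.1 -3.3] gap 55.8 pos [497.  -22.9 152.1] q6 1.5
```

```bash
python3 -m handwheel '0 0 0 0.5 0 -1.5 0.4';python3 -m handwheel '0 0 0 0.5 0 -1.5 0.4'; python3 -c "
from plan import *
plan([495.6,-22.5,150],-7.53,-.35,-.1315)"
```

```text
time: 20.53
eef_pos: [497.7, -23.0, 150.7]
tcp_rot: [0.741, 0.649, 0.115, 0.131]
force: [-1.5, -1.0, 0.7]
finger_gap: 55.4
time: 20.62
eef_pos: [497.6, -23.0, 149.6]
tcp_rot: [0.741, 0.649, 0.115, 0.13]
force: [-19.4, 0.6, 24.0]
finger_gap: 55.2
t 20.62 turn units [-0.01 -0.01 -0.  ] shift [-2.   0.5  0.4] F [-19.4   0.6  24. ] gap 55.2 pos [497.6 -23.  149.6] q6 1.5
```

```bash
python3 -m handwheel '0 0 0 0 0 0.5 0.4;0 0 0 -2 0.3 -0.5 0.4'; python3 -m handwheel '0 0 0 -1 0 -0.4 0.4'; python3 -c "
from plan import *
plan([493.9,-22.1,148.6],-7.53,-.35,-.1315)"
```

```text
time: 20.78
eef_pos: [496.1, -22.8, 150.2]
tcp_rot: [0.74, 0.649, 0.115, 0.131]
force: [0.6, -0.9, -2.9]
finger_gap: 55.3
time: 20.87
eef_pos: [494.8, -22.7, 149.7]
tcp_rot: [0.74, 0.649, 0.115, 0.131]
force: [0.3, -0.8, -3.4]
finger_gap: 55.5
t 20.87 turn units [-0.01  0.01 -0.  ] shift [-0.9  0.6 -1.1] F [ 0.3 -0.8 -3.4] gap 55.5 pos [494.8 -22.7 149.7] q6 1.5
```

```bash
python3 -m handwheel '0 0 0 -1 0.2 -0.4 0.4'; python3 -m handwheel '0 0 0 -1 0.2 -0.6 0.4';  python3 -c "
from plan import *
plan([493.9,-22.1,148.6],-7.53,-.35,-.1315)"
```

```text
time: 20.95
eef_pos: [493.9, -22.5, 149.3]
tcp_rot: [0.74, 0.649, 0.115, 0.131]
force: [-0.1, -0.4, -3.5]
finger_gap: 55.3
time: 21.03
eef_pos: [492.8, -22.2, 148.5]
tcp_rot: [0.74, 0.649, 0.115, 0.131]
force: [0.1, 1.1, -3.3]
finger_gap: 55.6
t 21.03 turn units [-0.01  0.01 -0.  ] shift [1.1 0.1 0.1] F [ 0.1  1.1 -3.3] gap 55.6 pos [492.8 -22.2 148.5] q6 1.5
```

```bash
python3 -m handwheel '0 0 0 -1 0.2 -0.5 0.4'; python3 -m handwheel '0 0 0 -1 0.1 -0.5 0.4'; python3 -c "
from plan import *
plan([493.9,-22.1,148.6],-7.53,-.35,-.1315)"
```

```text
time: 21.12
eef_pos: [491.8, -22.1, 148.0]
tcp_rot: [0.74, 0.649, 0.115, 0.131]
force: [1.4, -0.9, -1.5]
finger_gap: 55.4
time: 21.2
eef_pos: [491.8, -22.1, 148.0]
tcp_rot: [0.74, 0.649, 0.116, 0.132]
force: [2.5, -0.8, -1.8]
finger_gap: 55.2
t 21.2 turn units [-0.01  0.04 -0.  ] shift [2.1 0.  0.6] F [ 2.5 -0.8 -1.8] gap 55.2 pos [491.8 -22.1 148. ] q6 1.5
```

```bash
python3 -m handwheel '0 -0.04 0 -1 0.1 -0.6 0.4'; python3 -m handwheel '0 0 0 -0.5 0 -1.2 0.4'; python3 -c "
from plan import *
plan([493.9,-22.1,148.6],-7.53,-.35,-.1315)
d=grab('wrist','w19');d=grab('scene','s19')
cv2.imwrite('pics/s19c.png',cv2.resize(d['image'][150:270,240:360],None,fx=5,fy=5,interpolation=cv2.INTER_CUBIC))"
```

```text
time: 21.28
eef_pos: [491.6, -22.1, 147.9]
tcp_rot: [0.74, 0.648, 0.118, 0.134]
force: [0.8, -0.5, -2.8]
finger_gap: 55.9
time: 21.37
eef_pos: [491.8, -22.3, 147.2]
tcp_rot: [0.74, 0.648, 0.119, 0.134]
force: [0.8, 0.5, -0.9]
finger_gap: 55.1
t 21.37 turn units [-0.    0.12  0.  ] shift [2.1 0.2 1.4] F [ 0.8  0.5 -0.9] gap 55.1 pos [491.8 -22.3 147.2] q6 1.5
```

View pics/w19.png

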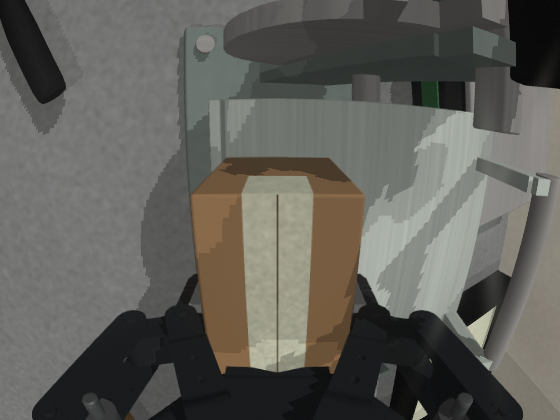

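View pics/s19c.png

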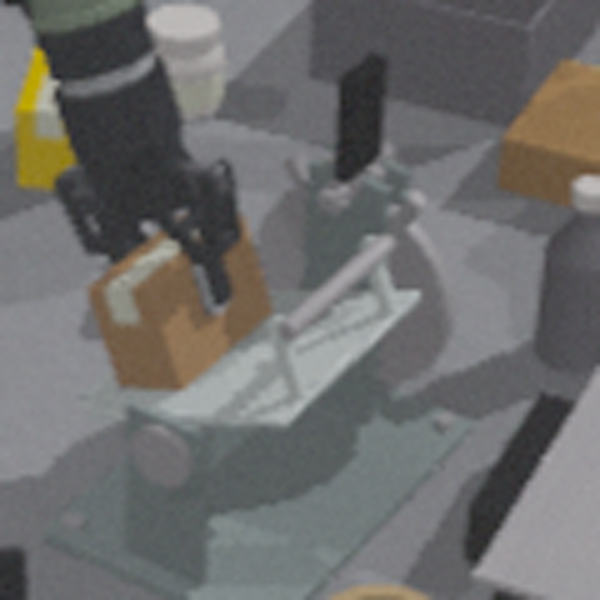

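```bash
python3 -m handwheel '0 0.1 0 0.4 0 -1.2 0.4'; python3 -c "
from plan import *
plan([493.9,-22.1,148.6],-7.53,-.35,-.1315)"
```

```text
time: 21.55
eef_pos: [492.2, -22.4, 147.0]
tcp_rot: [0.74, 0.649, 0.116, 0.132]
force: [-23.9, 0.3, 37.2]
finger_gap: 55.4
t 21.55 turn units [0.   0.03 0.  ] shift [1.7 0.3 1.6] F [-23.9   0.3  37.2] gap 55.4 pos [492.2 -22.4 147. ] q6 1.5
```

```bash
python3 -m handwheel '0 0 0 0 0 0 0.4'; python3 -m handwheel '0 0 0 -0.8 0.1 -0.2 0.4';python3 -m handwheel '0 0 0 -0.5 0 0 0.4'; python3 -c "
from plan import *
plan([493.9,-22.1,148.6],-7.53,-.35,-.1315)"
```

```text
time: 21.63
eef_pos: [492.0, -22.2, 147.6]
tcp_rot: [0.74, 0.649, 0.116, 0.132]
force: [1.1, 1.7, -2.7]
finger_gap: 55.4
time: 21.72
eef_pos: [491.8, -22.2, 147.9]
tcp_rot: [0.74, 0.649, 0.116, 0.132]
force: [5.0, -1.2, -4.0]
finger_gap: 55.4
time: 21.8
eef_pos: [491.7, -22.3, 148.1]
tcp_rot: [0.74, 0.649, 0.116, 0.132]
force: [1.8, 0.3, -4.2]
finger_gap: 55.0
t 21.8 turn units [0.   0.05 0.  ] shift [2.2 0.2 0.5] F [ 1.8  0.3 -4.2] gap 55.0 pos [491.7 -22.3 148.1] q6 1.5
```

```bash
python3 -m handwheel '0 0 0 -0.3 0 -0.8 0.4'; python3 -m handwheel '0 0 0 0 0 0 0.7;0 0 0 0 0 0 0.8;0 0 0 0 0 0 0.9;0 0 0 0 0 0 1';python3 -c "
from plan import *
plan([493.9,-22.1,148.6],-7.53,-.35,-.1315)
d=grab('wrist','w20')"
```

```text
time: 21.88
eef_pos: [491.9, -22.4, 147.5]
tcp_rot: [0.74, 0.649, 0.117, 0.133]
force: [2.3, -0.9, -0.9]
finger_gap: 55.8
time: 22.22
eef_pos: [490.6, -22.3, 146.5]
tcp_rot: [0.74, 0.649, 0.115, 0.132]
force: [0.1, 0.2, -0.8]
finger_gap: 84.9
t 22.22 turn units [ 0.01  0.03 -0.  ] shift [3.3 0.2 2.1] F [ 0.1  0.2 -0.8] gap 84.9 pos [490.6 -22.3 146.5] q6 1.49
```

View pics/w20.png

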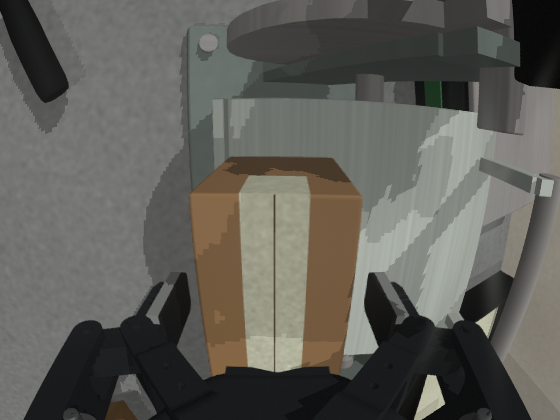

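```bash
python3 -m handwheel '0 0 0 -2 0.3 8 1;0 0 0 -3 0.5 10 1;0 0 0 0 0 0 1';python3 -c "
from plan import *
F=np.array([491.5,-22.2,147.5]);n=np.array([-.34,.045,.939])
plan(F+40*n,-7.53,-.35,-.1315)"
```

```text
time: 22.52
eef_pos: [484.6, -21.3, 165.1]
tcp_rot: [0.74, 0.649, 0.115, 0.131]
force: [-0.7, -1.0, -0.3]
finger_gap: 85.7
t 22.52 turn units [ 0.  0. -0.] shift [-6.7  0.9 19.9] F [-0.7 -1.  -0.3] gap 85.7 pos [484.6 -21.3 165.1] q6 1.49
```

```bash
python3 -m handwheel '0 0 0 -3 0.5 12 1;0 0 0 -5 0.5 15 1;0 0 0 -6 1 20 1;0 0 0 -8 1 25 1;0 0 0 -8 0 25 1';python3 -m handwheel '0 0 0 -5 -5 35 1;0 0 0 0 -10 38 1;0 0.5 0 0 -15 35 1;0 0.5 0 0 0 20 1;0 0 0 0 0 0 1';python3 -c "
from h import *
st()
for n in('scene','top','wrist'): grab(n,n+'F')
d=load('sceneF');cv2.imwrite('pics/sFc.png',cv2.resize(d['image'][140:290,225:375],None,fx=4,fy=4,interpolation=cv2.INTER_CUBIC))
d=load('topF');cv2.imwrite('pics/tFc.png',cv2.resize(d['image'][120:280,80:430],None,fx=2.2,fy=2.2,interpolation=cv2.INTER_CUBIC))"
```

```text
time: 22.93
eef_pos: [450.4, -17.6, 261.3]
tcp_rot: [0.741, 0.65, 0.112, 0.128]
force: [0.8, -0.3, -0.0]
finger_gap: 85.2
time: 23.35
eef_pos: [441.3, -47.6, 400.7]
tcp_rot: [0.744, 0.655, 0.08, 0.101]
force: [0.2, -0.7, 0.1]
finger_gap: 85.7
23.35 [441.3 -47.6 400.7] [0.7444 0.655  0.0805 0.1014] [ 0.2 -0.7  0.1] 85.7 [-0.293 -0.137 -0.365  1.085  0.029  1.409]
```

View pics/sFc.png

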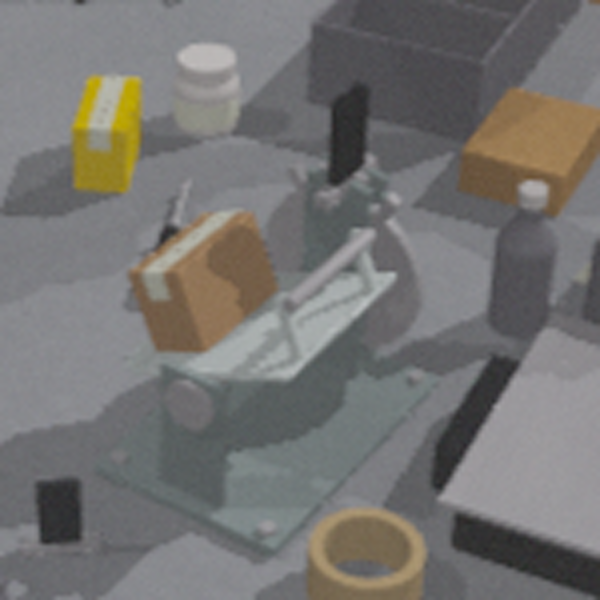

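View pics/tFc.png

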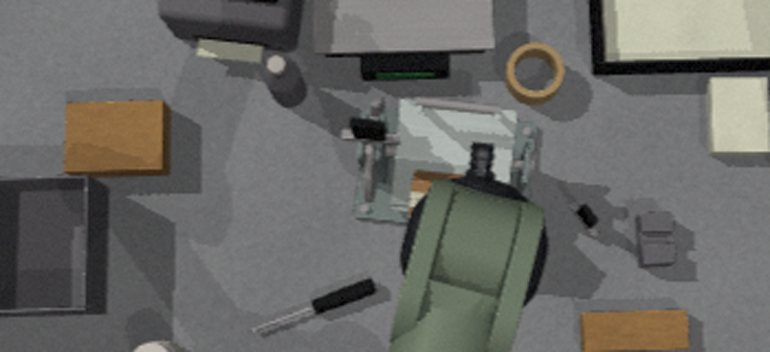

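View pics/wristF.png

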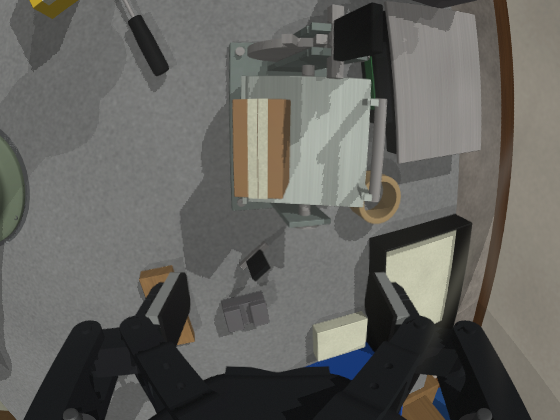

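Run:
```python
from fit import *
for nm,fish,roi,k in(('wristF',True,(210,30,410,230),3),('sceneF',False,(225,140,375,290),4)):
    d=load(nm); p=np.array([559.6,-30.8,-.1315,.35]); x0,y0,x1,y1=roi
    im=cv2.resize(d['image'][y0:y1,x0:x1],None,fx=k,fy=k,interpolation=cv2.INTER_CUBIC)
    def bx(b,f,col):
        P,E=boxpts(*b); q=(proj(d,R2(p,f(P)),fish)+.5-[x0,y0])*k-.5
        for i,j in E: cv2.line(im,tuple(int(v) for v in q[i]),tuple(int(v) for v in q[j]),col,1,cv2.LINE_AA)
    tf=lambda X:trayp(.35,X)
    bx((-77,-21,-55,55,12,87),tf,(0,0,255))
    bx((-80,80,-85,85,12,12.01),tf,(255,0,0))
    bx((-7,7,77,157,190,204),lambda X:X,(0,255,0)); bx((-6,6,95,139,204,282),lambda X:X,(0,255,0))
    cv2.imwrite('pics/'+nm+'o.png',im)
```

```text
(no output)
```

View pics/wristFo.png

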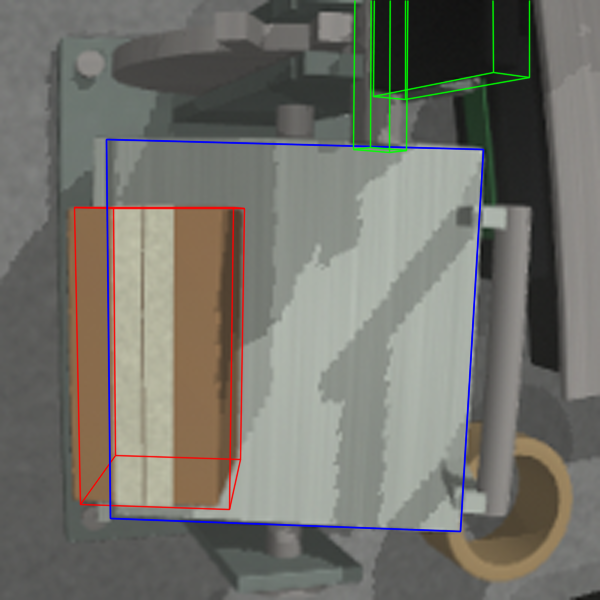

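View pics/sceneFo.png

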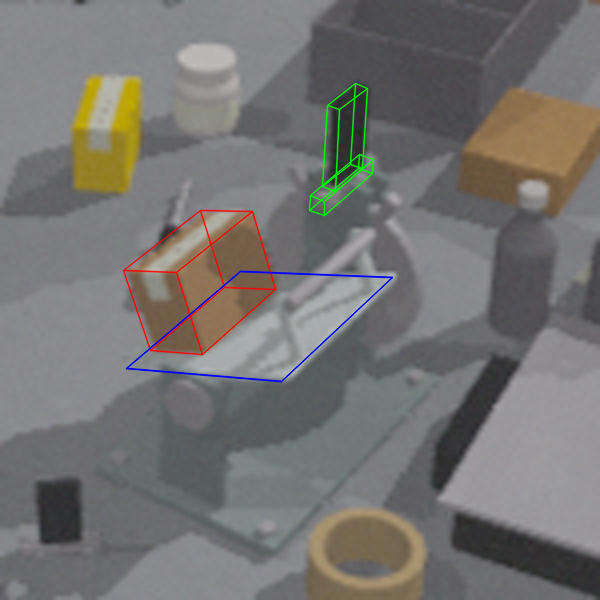

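```bash
python3 -c "
from h import *
st(); print(env.hand_in())"
```

```text
23.5 [438.9 -46.5 395. ] [0.7445 0.6556 0.0791 0.0987] [-0.5  0.4 -0.2] 85.8 [-0.293 -0.137 -0.378  1.078  0.03   1.409]
the job is handed in; nothing more can be done
None
```

I finished the job in the order asked and handed it in at 23.5 s; the system gives no verdict.

- **Tray:** I swung it down by the handle. The camera then showed the tilt at 0.32 to 0.33 rad, still about 0.32 to 0.33 after one small correction. That is inside the 0.04 rad the pin allows, and the disc teeth looked centred once the pin was in.
- **Pin:** I took the larger pin, the one in the rest, and laid it in the slot. It stopped at the predicted floor height within about 0.2 mm. Pressing down with about 47 N (wrist force, after gravity) moved it no further.
- **Carton:** I set the brown carton down tilted with the tray, felt it touch the tray, slid it down until it met the lip, and released it. It did not move afterwards.

**Last checks:** projecting the expected carton and pin onto the final scene and wrist pictures, the carton matched to about 2 mm, both against the lip and midway along it. The pin matched closely in the scene picture, but the wrist picture shows only part of it. The other objects looked undisturbed in those pictures, and the gripper was clear of everything.

**Disagreements:**
- The lip contact came about 2 mm farther down the slope than I had computed, which is within the camera calibration error.
- Touching the carton down showed brief wrist forces of up to about 37 N upward and 24 N sideways, well under the 120 N limit.

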